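Take the pocket pile apart by the shoe cabinet

ROBOT

A 6-joint arm with a two-finger parallel gripper is mounted at the origin on the work surface. World frame = base frame: x ahead of the robot, y to its left, z up, the work surface at z = 0. Lengths are in m, angles in rad, forces in N, time in s.
With the tool pointing down it reaches from about 0.3 to 0.85 m from the base axis. Payload 5.4 kg.
Tool frame: the origin (TCP) lies between the finger pads; the fingertips stand finger_overhang ahead of it and the grasp point (between the pads) lies 8 mm behind it (finger_overhang is the distance from the TCP to the fingertips, in m); x points along the fingers, y is the direction in which the jaws open and shut, and the axes are right-handed (so a half turn about x gives the same grasp; the last joint's range is limited). The gripper opens to 85 mm and grips with 20 to 120 N. Pads are 22 mm wide; open, the fingers measure 114 mm over their backs; the gripper's body (76 mm by 85 mm) begins 54 mm behind the grasp point. The pads swing forward as they close: fully open they stand 13 mm farther back than shut.
Start: joints at [1.066, 0.158, 1.597, -0, 1.386, -0.21], TCP at [0.167, 0.55, 0.242] pointing down, gripper open.
Joint ranges: [-2.91, 2.91], [-0.94, 2.29], [0.18, 2.7], [-1.29, 4.43], [0.17, 2.64], [-3, 3]. Speed limits (rad/s): [2.57, 2.57, 3.14, 3.14, 3.14, 3.14].

INTERFACE

Orientations are given as a unit quaternion [x, y, z, w].
In Python, from bench import observe, get_image, job_done, finger_overhang gives the robot as it stands. The module is installed in compiled form; this text tells all that it offers.
- The arm moves only by the shell command python3 -m handwheel 'ROWS' [FORCE]. ROWS is JSON, a list of rows, each a list of 3 entries, a list of its own where there are three numbers: the shift along the world's x, y, z in mm, then the turn, a rotation vector about the world's x, y, z in rad, then the finger opening in mm, from 0 to 85.4. In form: [[[x, y, z], [wx, wy, wz], grip], ...]. A call has 1 to 8 rows; each row shifts and turns the commanded pose from where the row before left it; what a row does not reach is not made up. A row lasts 1/12 s, in which the tool goes at most 41.7 mm and 7.16 degrees, less where a joint would pass 70% of its speed; a pose out of reach is approached as far as the arm can. A call with a gripper value outside its range is refused whole. The fingers move at their own pace and stop on an object; FORCE is the grip in N (left out, the last holds). Time passes only in rows, so rows that do not move let the fingers close. It gives the time, the measured TCP pose, the force and the opening at its end, in the units of the state.
- observe(): the state, without advancing time (a new reading comes with each control period).
- get_image(name): name is "scene" or "top" or "wrist"; returns a dict with "color" (420x560x3 uint8, blue, green, red), "range_z" (420x560 float32, m along the optical axis (not along the pixel's ray), 0 where there is no reading), "fovy" (degrees; the focal length in pixels is half the picture's height over the tangent of half this angle, whatever the lens; pixels are square), "cx", "cy" (the principal point, pixels), "D" ([k1, k2, p1, p2, k3] as OpenCV has them; the pictures are not rectified), "rvec" (rotation vector, rad) and "tvec" (3), from world to camera coordinates, as OpenCV has them. Camera axes: x right, y down, z forward; pixel columns grow to the right and rows downward; lengths in m; the calibration is good to about 2 mm. A picture is of the moment at which its call begins.
- job_done(): hands the job in, once; it reports no verdict.
The state is a dict: "t": time; "joint_positions": joint angles; "joint_vel": joint speeds; "joint_torque": joint torques, N m; "ee_pos": TCP position; "ee_rot": TCP orientation; "contact_force": force on the tool from outside, world axes, zero at the start; "moment": the same for the moment, N m; "opening": finger opening in m.
Only numpy, scipy, OpenCV 4.12 (cv2) and the standard library are available. Lean on these libraries where they do the work, as an engineer would, in place of code of your own. Each camera call takes 0.05 s, during which the arm holds its last target.

TASK

Take apart the pile on the hall console, from the top down and one thing at a time, and put every thing in its own place: the small brown shoe-wax tin in the empty square well of the shoe-care tray, the green pill box in the white ceramic dish, the aluminium canister on the round cork coaster, and the navy glasses case lengthwise in the long felt-lined tray. Each must end standing flat and right way up inside the raised lip of its place; keep them level on the way, set them down rather than drop them, never move a thing while another is still lying on it, and leave the wooden bowl and the comb where they are.

Things in the scene. Friction and masses are not known exactly. Their poses are not given: they have to be found in the camera images.
- wax_tin_mid (a point): Shoe-wax tin: round, brown lid on a black base, 40 mm diameter, 22 mm high, about 50 g. The point is its centre, half-way up (11 mm above its underside). At the start it stands on the pill box. z up.
- pill_box_mid (a point): Green plastic pill box with a closed flip-top lid: 64 mm (its x) by 44 mm (its y), 24 mm high, about 70 g; treat as one rigid block. The point is its centre, half-way up (12 mm above its underside). At the start it lies on one end of the glasses case, its long side roughly along the case. z up.
- canister_mid (a point): Aluminium screw-top canister, closed: upright cylinder 46 mm diameter, 42 mm high, about 80 g. The point is its centre, half-way up (21 mm above its underside). At the start it stands on the other end of the glasses case. z up.
- glasses_case_mid (a point): Navy-blue hard glasses case, closed: 160 mm (its x) by 62 mm (its y), 36 mm high, flat top, about 140 g. The point is its centre, half-way up (18 mm above its underside). It lies on the console at the bottom of the pile. z up.
- shoe_tray_well (a point): Centre of the floor (5 mm above the console) of the empty square well in the fixed mid-brown wooden shoe-care tray (192 mm along its x, 74 mm wide): the tin's place. Well 62 x 62 mm inside, lip 4 mm above its floor. Beyond it, along the tray's +x, lies a shoe brush (light wooden back), 40 mm wide, top 40 mm above the console, from 49 mm off this point; clear on both sides along y. z up.
- pill_dish: Rectangular white ceramic dish, the place for the pill box, fixed to the console. Inside 86 mm (its x) by 66 mm (its y); floor 5 mm above the console, lip 4 mm above the floor, 6 mm wide. Origin at the centre of its underside, on the console; z up.
- cork_coaster: Round cork coaster with a raised rim, the place for the canister, fixed to the console. 80 mm outside, 68 mm inside the rim; floor 5 mm above the console, rim 4 mm above the floor. Origin at the centre of its underside, on the console; z up.
- glasses_tray: Long dark-wood tray lined with wine-red felt, the place for the glasses case, fixed to the console. Inside 180 mm (its x) by 82 mm (its y); floor 5 mm above the console, lip 4 mm above the floor, 6 mm wide. Origin at the centre of its underside, on the console; z up.
- bowl: Oval wooden bowl, 140 by 210 mm, 52 mm high, 450 g, with a key ring and a glass marble lying in it; stands beyond the work and is to be left alone. Origin at the centre of its underside.
- comb: Dark plastic comb, 125 mm long (its x), 28 mm wide, 5 mm thick, lying flat beyond the work; to be left alone. Origin at the centre of its underside.

How it is judged:
By the outcome, as a careful person would: the job done as asked, in the order asked, and still so for the second after the job is handed in, with the robot touching nothing.
It also fails if it takes over 115 s, if anything falls off the work surface, if the arm or the gripper's body presses on something with over 40 N, if the wrist force passes 120 N, or if a joint passes its speed limit or range.

## Working session

There is one attempt and no reset: what is moved stays moved. The work goes in short steps, Python scripts to look and compute and a shell command to move; the robot and the scene stay as the last step left them, time stands still between calls to the robot, and variables do not carry over. Pictures are saved under pics/ and viewed, and the job is handed in when it is done.

```bash
mkdir -p pics; ls
python3 - <<'E'
from bench import *
import cv2
print(observe(), finger_overhang)
for n in ("scene","top","wrist"):
    im=get_image(n); cv2.imwrite(f"pics/{n}0.png",im["color"]); print(n,{k:im[k] for k in im if k not in("color","range_z")})
E
```

```text
pics
{'t': 0.0, 'joint_positions': array([ 1.06587224e+00,  1.59056023e-01,  1.59823984e+00, -5.23896391e-06,
        1.38617430e+00, -2.10103862e-01]), 'joint_vel': array([-0.00041896, -0.001059  , -0.00154885,  0.00106822,  0.00018608,
        0.00100512]), 'joint_torque': array([ 2.22296454e-03, -3.96014106e+01, -3.31430912e+01, -3.83608426e-05,
        8.67181225e-03, -3.75296952e-05]), 'ee_pos': array([0.16681575, 0.54966912, 0.24130914]), 'ee_rot': array([ 0.10323476,  0.69966839, -0.10447968,  0.69920721]), 'contact_force': array([-1.16746169, -0.3640159 , -0.36825303]), 'moment': array([-0.0445007 ,  0.02119998, -0.05776939]), 'opening': 0.08563517324450735} 0.011
scene {'fovy': 52.3085844456435, 'cx': 283.2417776066535, 'cy': 211.3237787775604, 'D': array([0.02300075, 0.        , 0.        , 0.        , 0.        ]), 'rvec': array([ 2.03248131,  1.30790229, -0.54905657]), 'tvec': array([-0.25815733, -0.33672345,  1.46878424])}
top {'fovy': 42.53825232057633, 'cx': 281.65363715621874, 'cy': 206.5427814891405, 'D': array([-0.03746069,  0.        ,  0.        ,  0.        ,  0.        ]), 'rvec': array([ 2.14476702, -2.1747041 ,  0.17314587]), 'tvec': array([-0.01131471,  0.59792992,  1.06709735])}
wrist {'fovy': 62.81791831812007, 'cx': 273.14953384474546, 'cy': 211.40678928477897, 'D': array([-0.08072827,  0.        ,  0.        ,  0.        ,  0.        ]), 'rvec': array([-2.32822706, -1.72817702, -0.24796421]), 'tvec': array([-0.57468683, -0.03680984,  0.38057679])}
```

View pics/top0.png

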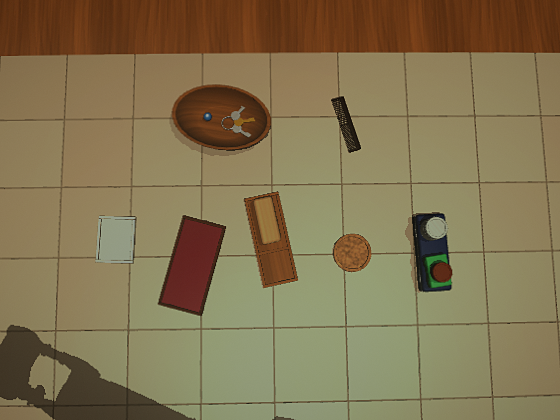

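View pics/scene0.png

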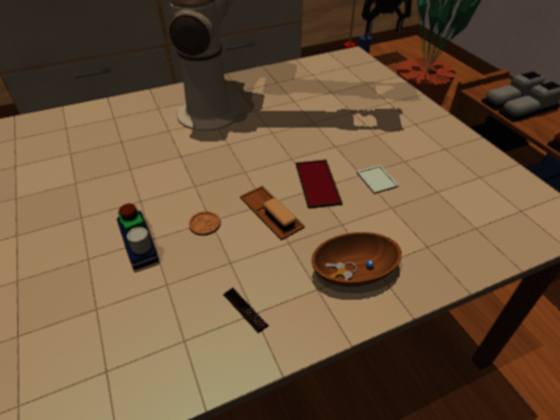

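View pics/wrist0.png

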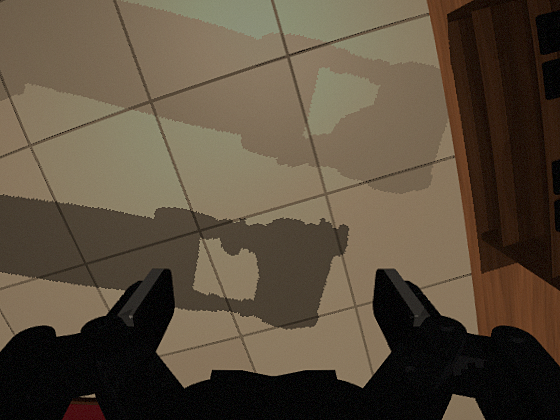

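The top view shows the pile at about (433,252): tin (441,271) on the green box, canister at (435,228). The shoe tray is at (271,240) with its empty well at (278,267). The dish is at (116,240), the coaster at (352,252) and the felt tray at (192,265).

```bash
cat > h.py <<'E'
from bench import *
import cv2, numpy as np
def cloud(im):
    H,W=im["range_z"].shape
    f=H/2/np.tan(np.radians(im["fovy"])/2)
    K=np.array([[f,0,im["cx"]],[0,f,im["cy"]],[0,0,1.]])
    u,v=np.meshgrid(np.arange(W,dtype=float),np.arange(H,dtype=float))
    p=cv2.undistortPoints(np.stack([u.ravel(),v.ravel()],1)[:,None],K,im["D"])[:,0].reshape(H,W,2)
    z=im["range_z"][...,None]
    c=np.concatenate([p*z,z],2)
    R=cv2.Rodrigues(im["rvec"])[0]
    w=(c-im["tvec"])@R
    C=-R.T@im["tvec"]
    ray=np.concatenate([p,np.ones_like(z)],2)@R
    return w,C,ray
def rect(P,name):
    (c,s,a)=cv2.minAreaRect((P[:,:2]*1000).astype(np.float32))
    # yaw of long side
    if s[0]<s[1]: a+=90; s=s[::-1]
    print(name,'c',np.round(c,1),'size',np.round(s,1),'yaw',round((a+90)%180-90,1),'n',len(P),'z',np.round(np.median(P[:,2])*1000,1), 'mean',np.round(P[:,:2].mean(0)*1000,1))
E
python3 - <<'E'
from h import *
im=get_image("top"); w,C,ray=cloud(im)
np.save('t0.npy',w); print(C)
hsv=cv2.cvtColor(im["color"],cv2.COLOR_BGR2HSV)
print('table z',np.median(w[300:330,300:400,2]))
for n,(u,v) in dict(tin=(441,271),green=(430,262),can=(435,228),case=(425,245),caseb=(432,286),well=(278,267),dish=(116,240),coast=(352,252),tray=(192,265),brush=(266,220),treyend=(285,282)).items(): print(n,w[v,u].round(4),hsv[v,u],(im["range_z"][v,u]))
def flat(px,z):
    return C+ray*((z-C[2])/ray[...,2])[...,None]
box=lambda a,b,c,d:(np.s_[b:d,a:c])
def seg(name,b,zr,hs=None):
    s=box(*b); P=w[s].reshape(-1,3); h=hsv[s].reshape(-1,3)
    m=(P[:,2]>zr[0])&(P[:,2]<zr[1])
    if hs is not None: m&=hs(h)
    rect(P[m],name)
seg('tin',(405,200,465,300),(.072,.1))
seg('can',(405,200,465,245),(.066,.1))
seg('box',(405,245,465,300),(.050,.071))
seg('case',(405,200,465,300),(.029,.045))
seg('dishtop',(90,205,145,275),(.004,.03))
seg('dishrim',(90,205,145,275),(.0075,.03))
seg('coaster',(325,225,380,280),(.003,.03))
seg('tray',(150,205,235,325),(.003,.03))
seg('shoe',(238,185,305,295),(.003,.03))
seg('shoewhole',(238,185,305,295),(.003,.06))
seg('brush',(238,185,305,295),(.025,.06))
E
```

```text
[0.44510869 0.00556823 1.13938238]
table z 0.0012286938729934112
tin [ 0.4602 -0.3299  0.0825] [  8 185  91] 1.0562351
green [ 0.4789 -0.3158  0.0595] [ 62 155 132] 1.0813069
can [ 0.5456 -0.3236  0.0789] [ 39  44 156] 1.0714362
case [ 0.5145 -0.3132  0.0395] [113  85  54] 1.1059643
caseb [ 0.4311 -0.3165  0.0626] [ 62 155 128] 1.0716474
well [ 0.4752 -0.0108  0.0066] [ 13 184 125] 1.1262369
dish [0.536  0.3278 0.0075] [ 40  38 155] 1.1259794
coast [ 0.5042 -0.1668  0.0076] [ 14 170 120] 1.1327953
tray [0.4818 0.1683 0.0077] [  2 172  98] 1.1219949
brush [0.5704 0.0129 0.041 ] [ 18 150 150] 1.1047405
treyend [ 0.4439 -0.0248  0.0121] [ 12 202 131] 1.1168251
tin c [ 504.3 -330.2] size [131.8  45.6] yaw 4.5 n 747 z 79.7 mean [ 507.8 -328.2]
can c [ 547.  -326.4] size [46.1 45.6] yaw 70.3 n 439 z 77.8 mean [ 546.3 -325.3]
box c [ 461.3 -331.5] size [64.1 46.8] yaw 7.6 n 402 z 60.5 mean [ 464.  -325.4]
case c [ 500.4 -331.4] size [160.5  63.2] yaw 2.2 n 1054 z 36.3 mean [ 503.7 -323.7]
dishtop c [537.7 326.9] size [147.8 114.5] yaw 0.9 n 1704 z 6.7 mean [537.9 327.6]
dishrim c [534.6 328.9] size [121.7  79.5] yaw -2.0 n 655 z 9.2 mean [538.4 327.8]
coaster c [ 504.9 -167.6] size [114.7 114.6] yaw 88.5 n 1484 z 5.9 mean [ 503.9 -167.2]
tray c [484.6 169.9] size [249.4 177.8] yaw -0.2 n 5141 z 6.0 mean [483.6 170.2]
shoe c [534.8   3.3] size [230.5 140.9] yaw -0.9 n 3033 z 6.0 mean [521.6   1.7]
shoewhole c [534.8   3.3] size [230.5 140.9] yaw -0.9 n 3922 z 7.2 mean [532.7   4. ]
brush c [571.7  11.9] size [96.  40.2] yaw 11.9 n 890 z 40.2 mean [570.8  11.9]
```

Run:
```python
from h import *
im=get_image("top"); w,C,ray=cloud(im)
hsv=cv2.cvtColor(im["color"],cv2.COLOR_BGR2HSV); H,S,V=[hsv[...,i].astype(int) for i in range(3)]
def fl(z): return C+ray*((z-C[2])/ray[...,2])[...,None]
def big(m,name,z,b):
    q=np.zeros_like(m); q[b[1]:b[3],b[0]:b[2]]=m[b[1]:b[3],b[0]:b[2]]
    n,l,st,_=cv2.connectedComponentsWithStats(q.astype(np.uint8))
    k=1+np.argmax(st[1:,4]); rect(fl(z)[l==k],name)
    return l==k
Z=w[...,2]
vis=im["color"].copy()
for m,name,z,b in [
 (H<8,'felt',.005,(150,205,235,325)),
 ((H<16)&(V<140)&(S>130),'feltrim',.008,(150,205,235,325)),
 ((S>130),'coaster',.009,(325,225,380,280)),
 ((S>130)&(Z<.1),'shoe',.009,(238,185,305,295)),
 ((S<60),'dish',.008,(90,205,145,275)),
 (((H<15)|(H>170))&(S>130),'tin',.082,(405,245,465,300)),
 ((H>45)&(H<80)&(S>110)&(Z>.05),'box',.060,(405,245,465,300)),
 ((Z>.07),'can',.078,(405,205,465,250)),
]:
    k=big(m,name,z,b); vis[k]=(0,0,255)
cv2.imwrite('pics/seg.png',cv2.resize(np.hstack([vis[180:330,80:310],vis[180:330,320:550]]),None,fx=1.7,fy=1.7,interpolation=0))
c=np.hstack([im["color"][190:300,400:475],im["color"][190:300,240:315],im["color"][190:300,80:155]])
cv2.imwrite('pics/crop.png',cv2.resize(c,None,fx=3.5,fy=3.5,interpolation=2))
```

```text
felt c [482.7 169.4] size [180.9  82.8] yaw -15.6 n 3431 z 5.0 mean [482.  169.7]
feltrim c [482.9 168.4] size [191.   93.9] yaw -15.5 n 4070 z 8.0 mean [482.5 168.2]
coaster c [ 503.4 -166.9] size [78.8 78.7] yaw -85.2 n 1129 z 9.0 mean [ 503.4 -166.2]
shoe c [534.5   4.6] size [191.7  74. ] yaw 11.7 n 3148 z 9.0 mean [533.9   4.3]
dish c [537.8 329.8] size [97.1 77.7] yaw -2.6 n 1625 z 8.0 mean [537.5 329.1]
tin c [ 458.3 -331. ] size [38.3 35.2] yaw 88.9 n 313 z 82.0 mean [ 458.7 -331.1]
box c [ 461.7 -330.3] size [63.3 46.6] yaw 8.1 n 372 z 60.0 mean [ 464.1 -326.2]
can c [ 546.4 -326.1] size [46.2 45.9] yaw 48.7 n 427 z 78.0 mean [ 546.4 -325.7]
```

View pics/seg.png

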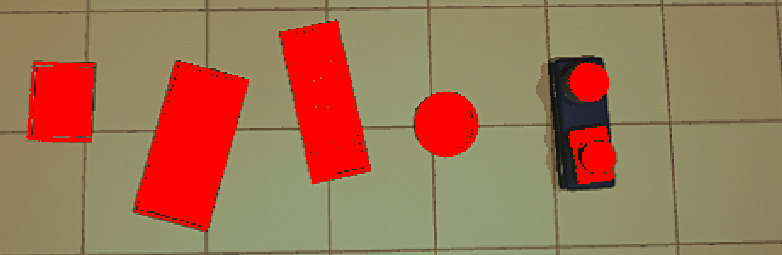

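View pics/crop.png

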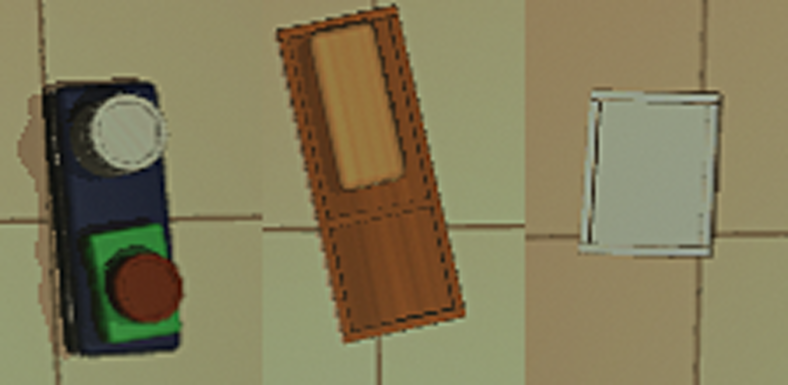

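```bash
cat >> h.py <<'E'
from scipy.spatial.transform import Rotation as Rn
def st():
    o=observe(); R=Rn.from_quat(o["ee_rot"]).as_matrix()
    yaw=np.degrees(np.arctan2(R[1,1],R[0,1]))
    print('t',round(o["t"],2),'tcp',(o["ee_pos"]*1000).round(1),'jawyaw',round((yaw+90)%180-90,2),'x-axis',R[:,0].round(4),'y-axis',R[:,1].round(4),'F',o["contact_force"].round(1),'open',round(o["opening"]*1000,1),'q',o["joint_positions"].round(2))
    return o,R
def go(x,y,z,jaw):
    o,R=st(); p=o["ee_pos"]*1000
    yy=np.array([np.cos(np.radians(jaw)),np.sin(np.radians(jaw)),0])
    if yy@R[:,1]<0: yy=-yy
    xx=np.array([0,0,-1.]); T=np.stack([xx,yy,np.cross(xx,yy)],1)
    print('SHIFT',(np.array([x,y,z])-p).round(1),'TURN',Rn.from_matrix(T@R.T).as_rotvec().round(4))
E
python3 - <<'E'
from h import *
go(458.5,-331,200,101.8)
E
```

```text
t 0.25 tcp [166.9 549.9 241.9] jawyaw 73.11 x-axis [-4.e-04 -7.e-04 -1.e+00] y-axis [ 2.905e-01  9.569e-01 -8.000e-04] F [-0.1 -0.3 -0.5] open 85.2 q [ 1.07  0.16  1.6  -0.    1.39 -0.21]
SHIFT [ 291.6 -880.9  -41.9] TURN [ 8.000e-04 -2.000e-04  5.007e-01]
```

```bash
python3 -m handwheel '[[[25,-30,0],[0,0,0.03],70],[[25,-30,0],[0,0,0.03],70],[[25,-30,0],[0,0,0.03],70],[[25,-30,0],[0,0,0.03],70],[[25,-30,0],[0,0,0.03],70],[[25,-30,0],[0,0,0.03],70],[[25,-30,0],[0,0,0.03],70],[[25,-30,0],[0,0,0.03],70]]' 30
python3 -m handwheel '[[[10,-38,0],[0,0,0.03],65],[[10,-38,0],[0,0,0.03],65],[[10,-38,0],[0,0,0.03],65],[[10,-38,0],[0,0,0.03],65],[[10,-38,0],[0,0,0.03],65],[[10,-38,0],[0,0,0.03],65],[[10,-38,0],[0,0,0.03],65],[[10,-38,0],[0,0,0.03],65]]'
python3 -c "
from h import *
go(458.5,-331,170,101.8)"
```

```text
t: 0.92
ee_pos: [0.3679, 0.3086, 0.2424]
ee_rot: [0.019, 0.707, -0.019, 0.707]
contact_force: [1.0, 0.4, 0.1]
opening: 0.0704
t: 1.58
ee_pos: [0.4471, 0.0042, 0.2425]
ee_rot: [-0.066, 0.704, 0.066, 0.704]
contact_force: [0.2, 0.2, -0.4]
opening: 0.0648
t 1.58 tcp [447.1   4.2 242.5] jawyaw -79.31 x-axis [ 6.e-04 -0.e+00 -1.e+00] y-axis [-1.854e-01  9.827e-01 -2.000e-04] F [ 0.2  0.2 -0.4] open 64.8 q [-0.26 -0.19  1.94  0.    1.39 -2.02]
SHIFT [  11.4 -335.2  -72.5] TURN [0.     0.0006 0.0194]
```

```bash
python3 -m handwheel '[[[0,-40,0],[0,0,0.02],65],[[0,-40,0],[0,0,0],65],[[2,-40,0],[0,0,0],65],[[2,-40,0],[0,0,0],65],[[2,-40,0],[0,0,0],65],[[2,-40,0],[0,0,0],65],[[2,-40,0],[0,0,0],65],[[1,-40,0],[0,0,0],65]]' 
python3 -c "
from h import *
im=get_image('wrist'); cv2.imwrite('pics/w1.png',im['color'])
w,C,ray=cloud(im); np.savez('w1',w=w,c=im['color']); print(C)
go(458.5,-331,170,101.8)"
```

```text
t: 2.25
ee_pos: [0.4578, -0.3158, 0.2422]
ee_rot: [-0.072, 0.703, 0.072, 0.703]
contact_force: [2.1, 0.6, -0.2]
opening: 0.0652
[ 0.386471   -0.32975687  0.37515383]
t 2.3 tcp [ 457.  -322.7  241.9] jawyaw -78.51 x-axis [-2.0e-04 -5.1e-03 -1.0e+00] y-axis [-0.1991  0.98   -0.005 ] F [-5.1 -3.1  0.8] open 64.7 q [-0.83  0.12  1.64 -0.    1.38 -2.6 ]
SHIFT [  1.5  -8.3 -71.9] TURN [ 0.0051 -0.0001  0.0055]
```

View pics/w1.png

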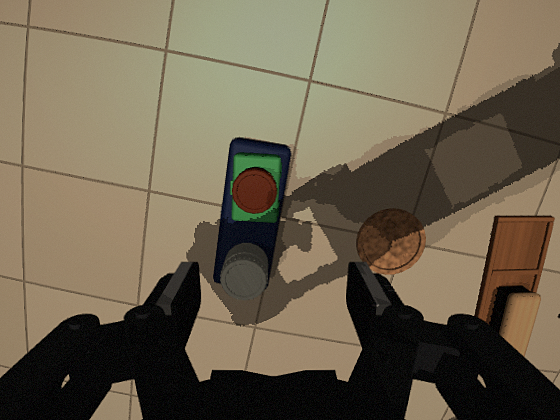

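The wrist view shows the tin at (255,190) near the centre of the green box. The canister is at (244,270) and the coaster at (391,240). I'll measure again with the arm still.

```bash
python3 -m handwheel '[[[0,0,0],[0,0,0],65],[[0,0,0],[0,0,0],65]]'
cat >> h.py <<'E'
def measure(src='wrist',tops=(.082,.060,.078,.036),save=None):
    im=get_image(src); w,C,ray=cloud(im); 
    if save: cv2.imwrite(save,im['color'])
    hsv=cv2.cvtColor(im["color"],cv2.COLOR_BGR2HSV); H,S,V=[hsv[...,i].astype(int) for i in range(3)]
    def fl(z): return C+ray*((z-C[2])/ray[...,2])[...,None]
    Z=w[...,2]; roi=(w[...,0]>.38)&(w[...,0]<.62)&(w[...,1]<-.27)&(w[...,1]>-.40)&(im['range_z']>.2 if src=='wrist' else True)
    for m,name,z in [(((H<15)|(H>170))&(S>130)&(Z>.07),'tin',tops[0]),((H>45)&(H<80)&(S>90)&(abs(Z-tops[1])<.006),'box',tops[1]),(abs(Z-tops[2])<.004,'can',tops[2]),((H>95)&(H<130)&(S>60)&(abs(Z-tops[3])<.005),'case',tops[3])]:
        q=(m&roi).astype(np.uint8)
        n,l,s,_=cv2.connectedComponentsWithStats(q)
        if n<2 or s[1:,4].max()<40: continue
        k=1+np.argmax(s[1:,4]); rect(fl(z)[l==k],name); print('    depth z',np.median(Z[l==k]).round(4))
    return im,w
E
python3 -c "
from h import *
measure(save='pics/w2.png'); print('--top'); measure('top')
go(458.5,-331,170,101.8)"
```

```text
t: 2.47
ee_pos: [0.4578, -0.314, 0.2418]
ee_rot: [-0.072, 0.704, 0.072, 0.703]
contact_force: [-0.9, 0.4, 0.3]
opening: 0.0647
tin c [ 455.9 -332.6] size [40.2 37.7] yaw 11.7 n 1578 z 82.0 mean [ 456.  -332.3]
    depth z 0.083
box c [ 459.7 -331.8] size [64.  46.8] yaw 8.6 n 1497 z 60.0 mean [ 456.2 -330.8]
    depth z 0.0612
can c [ 544.2 -325.9] size [45.4 45.3] yaw 24.0 n 1604 z 78.0 mean [ 543.8 -325.9]
    depth z 0.0788
case c [ 497.1 -331.7] size [157.6  60.2] yaw 2.4 n 3240 z 36.0 mean [ 487.8 -335.6]
    depth z 0.037
--top
tin c [ 471.4 -329. ] size [35.  11.2] yaw -80.9 n 82 z 82.0 mean [ 470.7 -328.8]
    depth z 0.0826
box c [ 461.4 -330. ] size [63.8 46.5] yaw 7.0 n 279 z 60.0 mean [ 473.2 -323.2]
    depth z 0.0602
can c [ 546.3 -326.7] size [45.1 44.5] yaw -72.6 n 387 z 78.0 mean [ 546.7 -326.6]
    depth z 0.0782
case c [ 437.3 -321.1] size [75.8 42. ] yaw 49.3 n 172 z 36.0 mean [ 438.4 -320.1]
    depth z 0.0358
t 2.57 tcp [ 458.1 -312.7  242.2] jawyaw -78.19 x-axis [-2.e-04  7.e-04 -1.e+00] y-axis [-2.047e-01  9.788e-01  7.000e-04] F [ 0.5  0.  -0.7] open 64.5 q [-0.82  0.11  1.65  0.    1.38 -2.59]
SHIFT [  0.4 -18.3 -72.2] TURN [-0.0007 -0.0002 -0.0002]
```

```bash
python3 -m handwheel '[[[0,-10,-30],[0,0,0],65],[[-1,-9,-30],[0,0,0],65],[[0,0,-30],[0,0,0],65],[[0,0,-25],[0,0,0],65],[[0,0,-20],[0,0,0],65],[[0,0,-15],[0,0,0],65],[[0,0,-5],[0,0,0],65],[[0,0,0],[0,0,0],65]]' 
python3 -c "
from h import *
im=get_image('wrist'); cv2.imwrite('pics/w3.png',im['color']);im=get_image('scene'); cv2.imwrite('pics/s3.png',cv2.resize(im['color'][170:300,80:220],None,fx=4,fy=4))
go(457,-331.8,77,101.8)"
```

```text
t: 3.23
ee_pos: [0.4567, -0.3309, 0.0862]
ee_rot: [-0.072, 0.704, 0.074, 0.703]
contact_force: [-0.6, -0.7, 0.6]
opening: 0.065
t 3.33 tcp [ 457.8 -332.7   88.5] jawyaw -78.18 x-axis [ 0.0012 -0.0012 -1.    ] y-axis [-0.2048  0.9788 -0.0014] F [ 0.2  0.2 -0.7] open 64.9 q [-0.84  0.3   1.75  0.    1.09 -2.62]
SHIFT [ -0.8   0.9 -11.5] TURN [ 0.0012  0.0012 -0.0003]
```

View pics/w3.png

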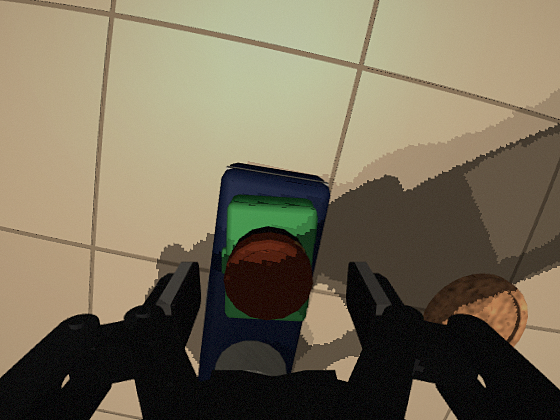

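View pics/s3.png

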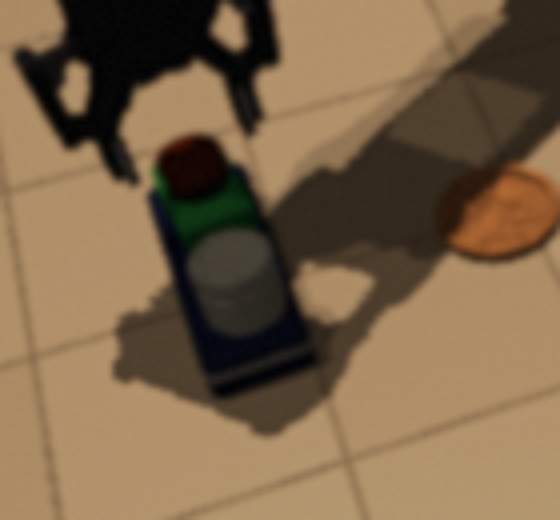

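The wrist view shows the tin at (268,275), centred between the jaws at about (197,275) and (350,275). I'll go down 10 mm and close.

```bash
python3 -m handwheel '[[[0,0,-6],[0,0,0],65],[[0,0,-4],[0,0,0],60],[[0,0,0],[0,0,0],52],[[0,0,0],[0,0,0],46],[[0,0,0],[0,0,0],43],[[0,0,0],[0,0,0],40],[[0,0,0],[0,0,0],36],[[0,0,0],[0,0,0],32]]' 25
python3 -c "
from h import *
st()
im=get_image('wrist'); cv2.imwrite('pics/w4.png',im['color'])"
```

```text
t: 4.0
ee_pos: [0.4574, -0.3332, 0.0778]
ee_rot: [-0.073, 0.703, 0.072, 0.704]
contact_force: [0.2, -0.0, 2.0]
opening: 0.0388
t 4.0 tcp [ 457.4 -333.2   77.8] jawyaw -78.25 x-axis [ 6.e-04 -8.e-04 -1.e+00] y-axis [-2.037e-01  9.790e-01 -9.000e-04] F [ 0.2 -0.   2. ] open 38.8 q [-0.84  0.32  1.75 -0.    1.07 -2.62]
```

View pics/w4.png

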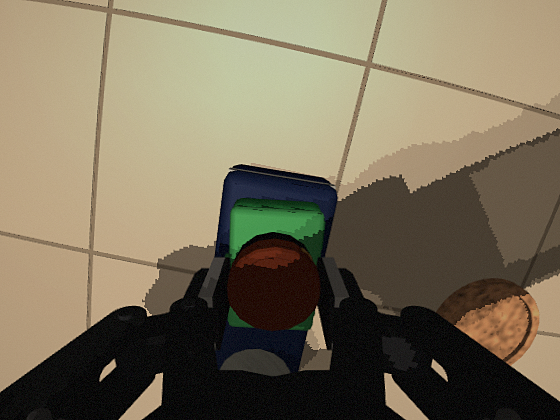

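The tin is between the pads at (272,288), opening about 39 mm. I'll lift it.

```bash
python3 -m handwheel '[[[0,0,0],[0,0,0],30],[[0,0,0],[0,0,0],30],[[0,0,4],[0,0,0],30],[[0,0,8],[0,0,0],30],[[0,0,15],[0,0,0],30],[[0,0,20],[0,0,0],30],[[0,0,25],[0,0,0],30],[[0,0,0],[0,0,0],30]]'
python3 -c "
from h import *
st()
im,w=measure(save='pics/w5.png')
go(476.7,-7.6,150,101.8)"
```

```text
t: 4.72
ee_pos: [0.4592, -0.335, 0.155]
ee_rot: [-0.075, 0.702, 0.07, 0.705]
contact_force: [-0.0, -1.5, 0.2]
opening: 0.039
t 4.72 tcp [ 459.2 -335.   155. ] jawyaw -78.23 x-axis [ 0.006  -0.0066 -1.    ] y-axis [-0.2039  0.979  -0.0077] F [-0.  -1.5  0.2] open 39.0 q [-0.84  0.22  1.71  0.    1.21 -2.62]
box c [ 453.7 -333. ] size [52.  46.6] yaw 7.8 n 4000 z 60.0 mean [ 449.7 -333.2]
    depth z 0.0613
can c [ 549.5 -326.7] size [45.2 35.2] yaw 86.9 n 1907 z 78.0 mean [ 549.1 -326.7]
    depth z 0.0788
case c [ 464.1 -333.3] size [91.7 60.4] yaw 2.5 n 2412 z 36.0 mean [ 444.5 -341.8]
    depth z 0.0365
t 4.77 tcp [ 458.5 -334.3  152.7] jawyaw -78.23 x-axis [ 0.0042 -0.0047 -1.    ] y-axis [-0.2039  0.979  -0.0055] F [-0.3 -0.8 -0.8] open 38.8 q [-0.84  0.22  1.71  0.    1.2  -2.62]
SHIFT [ 18.2 326.7  -2.7] TURN [0.0047 0.0042 0.0006]
```

View pics/w5.png

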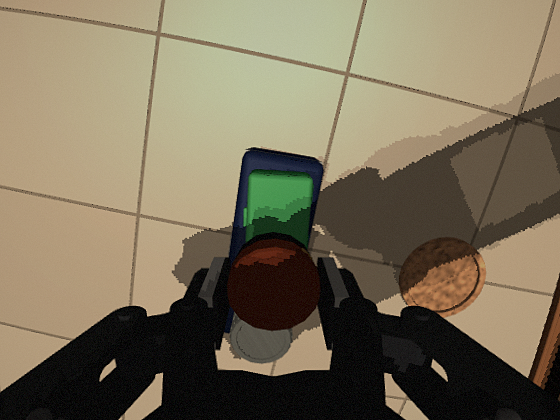

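```bash
python3 -m handwheel '[[[1,15,0],[0,0,0],30],[[2,28,0],[0,0,0],30],[[2,36,0],[0,0,0],30],[[2,36,0],[0,0,0],30],[[2,36,0],[0,0,0],30],[[2,36,0],[0,0,0],30],[[2,36,0],[0,0,0],30],[[2,36,0],[0,0,0],30]]'
python3 -m handwheel '[[[2,32,0],[0,0,0],30],[[1,20,0],[0,0,0],30],[[0,10,0],[0,0,0],30],[[0,0,0],[0,0,0],30],[[0,0,-20],[0,0,0],30],[[0,0,-25],[0,0,0],30],[[0,0,-20],[0,0,0],30],[[0,0,0],[0,0,0],30]]'
python3 -c "
from h import *
im=get_image('wrist'); cv2.imwrite('pics/w6.png',im['color'])
go(476.7,-7.6,22,101.8)"
```

```text
t: 5.43
ee_pos: [0.4703, -0.0709, 0.1477]
ee_rot: [-0.072, 0.704, 0.073, 0.702]
contact_force: [-0.6, 0.3, -1.1]
opening: 0.0386
t: 6.1
ee_pos: [0.4712, -0.012, 0.0798]
ee_rot: [-0.071, 0.707, 0.073, 0.7]
contact_force: [-1.0, 0.5, -1.8]
opening: 0.0389
t 6.15 tcp [472.7 -12.2  82. ] jawyaw -78.32 x-axis [-0.006   0.0013 -1.    ] y-axis [-0.2025  0.9793  0.0025] F [ 0.2  0.5 -1. ] open 38.8 q [-0.28  0.1   2.01 -0.    1.04 -2.06]
SHIFT [  4.    4.6 -60. ] TURN [-0.0013 -0.006   0.0021]
```

View pics/w6.png

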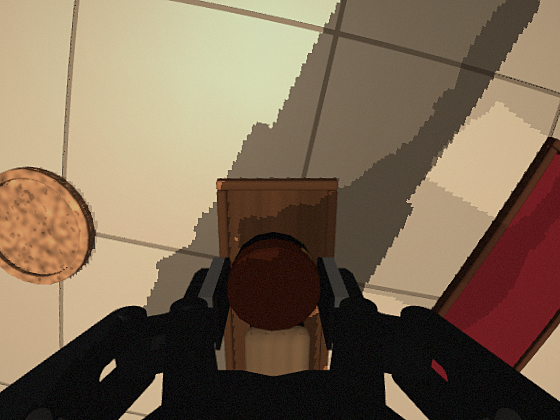

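```bash
python3 -m handwheel '[[[0,0,-15],[0,0,0],30],[[0,0,-15],[0,0,0],30],[[0,0,0],[0,0,0],30],[[0,0,0],[0,0,0],30],[[0,0,0],[0,0,0],30]]'
python3 -c "
from h import *
im=get_image('wrist');w,C,ray=cloud(im);cv2.imwrite('pics/w7.png',im['color']);im=get_image('top'); cv2.imwrite('pics/t7.png',cv2.resize(im['color'][180:300,230:320],None,fx=5,fy=5))
go(476.7,-7.6,22,101.8);go(476.7,-7.6,22,101.8)"
```

```text
t: 6.57
ee_pos: [0.4761, -0.0125, 0.0558]
ee_rot: [-0.073, 0.703, 0.072, 0.704]
contact_force: [0.4, -0.3, -1.3]
opening: 0.0389
t 6.67 tcp [476.2 -12.3  55.8] jawyaw -78.25 x-axis [ 2.5e-03 -8.0e-04 -1.0e+00] y-axis [-0.2036  0.9791 -0.0013] F [ 0.2 -0.3 -1.3] open 38.8 q [-0.28  0.15  2.02 -0.    0.98 -2.06]
SHIFT [  0.5   4.7 -33.8] TURN [0.0008 0.0025 0.0009]
t 6.67 tcp [476.2 -12.3  55.8] jawyaw -78.25 x-axis [ 2.5e-03 -8.0e-04 -1.0e+00] y-axis [-0.2036  0.9791 -0.0013] F [ 0.2 -0.3 -1.3] open 38.8 q [-0.28  0.15  2.02 -0.    0.98 -2.06]
SHIFT [  0.5   4.7 -33.8] TURN [0.0008 0.0025 0.0009]
```

View pics/w7.png

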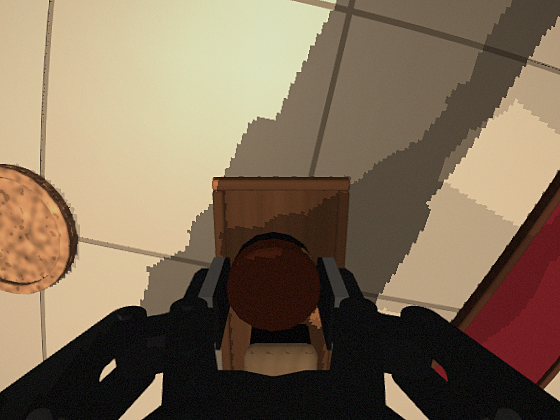

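View pics/t7.png

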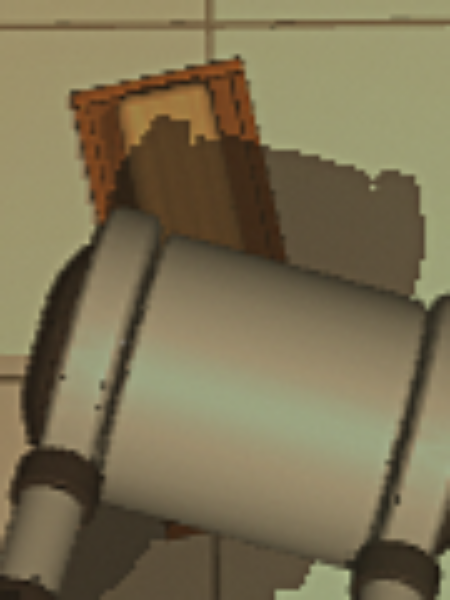

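In the wrist view the tin is at (274,285) and the tray spans columns 213–350, so it needs about 5 mm of +y, which agrees with the calculation.

```bash
python3 -m handwheel '[[[0.5,4.7,0],[0,0,0],30],[[0,0,-10],[0,0,0],30],[[0,0,-10],[0,0,0],30],[[0,0,-6],[0,0,0],30],[[0,0,-3],[0,0,0],30],[[0,0,-2],[0,0,0],30],[[0,0,0],[0,0,0],30],[[0,0,0],[0,0,0],30]]'
python3 -m handwheel '[[[0,0,-1],[0,0,0],30],[[0,0,0],[0,0,0],30],[[0,0,0],[0,0,0],30]]'
python3 -m handwheel '[[[0,0,-1],[0,0,0],30],[[0,0,0],[0,0,0],30],[[0,0,0],[0,0,0],30]]'
python3 -c "
from h import *
im=get_image('wrist');cv2.imwrite('pics/w8.png',im['color'])
go(476.7,-7.6,22,101.8)"
```

```text
t: 7.33
ee_pos: [0.4756, -0.0072, 0.0231]
ee_rot: [-0.072, 0.703, 0.072, 0.703]
contact_force: [0.7, 0.3, -1.0]
opening: 0.0389
t: 7.58
ee_pos: [0.4758, -0.0072, 0.0227]
ee_rot: [-0.072, 0.703, 0.072, 0.703]
contact_force: [-2.2, 0.4, 4.6]
opening: 0.0389
t: 7.83
ee_pos: [0.4759, -0.0072, 0.0227]
ee_rot: [-0.073, 0.704, 0.073, 0.703]
contact_force: [-7.0, 1.4, 15.4]
opening: 0.0389
t 7.88 tcp [475.9  -7.2  22.7] jawyaw -78.23 x-axis [-4.e-04 -1.e-04 -1.e+00] y-axis [-0.2041  0.979  -0.    ] F [-6.3  1.1 14.8] open 38.8 q [-0.27  0.21  2.02 -0.    0.91 -2.05]
SHIFT [ 0.8 -0.4 -0.7] TURN [ 0.0001 -0.0004  0.0004]
```

View pics/w8.png

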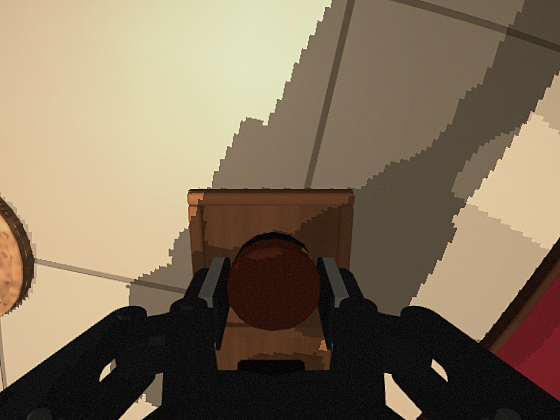

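The tin is on the well floor (contact 15 N), inside the lip. I'll relieve the load, release and go up.

```bash
python3 -m handwheel '[[[0,0,1],[0,0,0],36],[[0,0,0],[0,0,0],42],[[0,0,0],[0,0,0],48],[[0,0,0],[0,0,0],54],[[0,0,0],[0,0,0],58],[[0,0,3],[0,0,0],60],[[0,0,12],[0,0,0],62],[[0,0,25],[0,0,0],65]]'
python3 -m handwheel '[[[0,0,35],[0,0,0],65],[[0,0,35],[0,0,0],65],[[-5,-20,20],[0,0,0],65],[[-10,-30,0],[0,0,0],70],[[-10,-40,0],[0,0,0],70],[[0,-40,0],[0,0,0],70],[[0,-40,0],[0,0,0],70],[[0,-36,0],[0,0,0],70]]'
python3 -m handwheel '[[[0,-36,0],[0,0,0],70],[[0,-30,0],[0,0,0],70],[[0,-20,0],[0,0,0],70],[[0,0,0],[0,0,0],70],[[0,0,0],[0,0,0],70],[[0,0,0],[0,0,0],70]]'
python3 -c "
from h import *
st()
measure(save='pics/w9.png'); im,w=measure('top'); cv2.imwrite('pics/t9.png',cv2.resize(im['color'][180:300,230:470],None,fx=3.3,fy=3.3))
go(460.5,-331,150,98)"
```

```text
t: 8.55
ee_pos: [0.4729, -0.0065, 0.0602]
ee_rot: [-0.072, 0.706, 0.073, 0.701]
contact_force: [-0.1, -0.6, 0.3]
opening: 0.0646
t: 9.22
ee_pos: [0.4501, -0.2154, 0.1527]
ee_rot: [-0.073, 0.703, 0.072, 0.704]
contact_force: [0.4, -0.8, 0.7]
opening: 0.0701
t: 9.72
ee_pos: [0.4504, -0.2982, 0.152]
ee_rot: [-0.072, 0.704, 0.073, 0.703]
contact_force: [0.9, 0.3, 1.4]
opening: 0.0698
t 9.72 tcp [ 450.4 -298.2  152. ] jawyaw -78.23 x-axis [-5.e-04  1.e-03 -1.e+00] y-axis [-0.204   0.979   0.0011] F [0.9 0.3 1.4] open 69.8 q [-0.81  0.16  1.78  0.    1.2  -2.59]
box c [ 459.7 -331.6] size [64.2 46.8] yaw 8.3 n 5655 z 60.0 mean [ 458.4 -331.4]
    depth z 0.0613
can c [ 544.3 -323.6] size [48.5 40.6] yaw -11.9 n 2557 z 78.0 mean [ 543.6 -324.8]
    depth z 0.0787
case c [ 496.7 -331.1] size [157.4  60.1] yaw 2.4 n 4284 z 36.0 mean [ 476.4 -327.7]
    depth z 0.0369
box c [ 480.4 -326.4] size [44.2 25.2] yaw -81.6 n 194 z 60.0 mean [ 481.5 -321.9]
    depth z 0.0605
can c [ 546.5 -326.5] size [44.9 44.3] yaw 70.7 n 382 z 78.0 mean [ 546.6 -326.6]
    depth z 0.0781
case c [ 513.3 -337. ] size [45.1 35.5] yaw -84.7 n 182 z 36.0 mean [ 511.2 -343.3]
    depth z 0.0367
t 9.82 tcp [ 450.6 -297.8  152.1] jawyaw -78.17 x-axis [-3.e-04  6.e-04 -1.e+00] y-axis [-2.051e-01  9.788e-01  7.000e-04] F [-0.1 -0.3  0.5] open 70.0 q [-0.81  0.16  1.78  0.    1.2  -2.59]
SHIFT [  9.9 -33.2  -2.1] TURN [-0.0006 -0.0003 -0.0669]
```

View pics/w9.png

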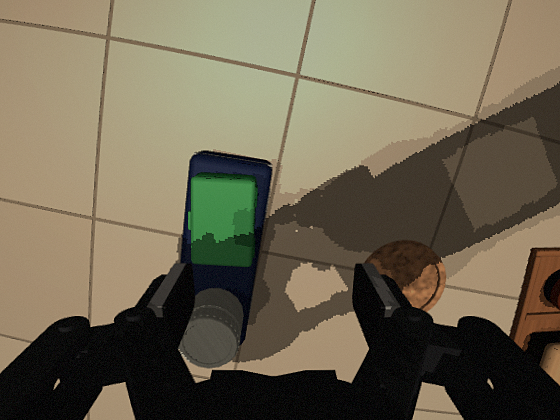

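View pics/t9.png

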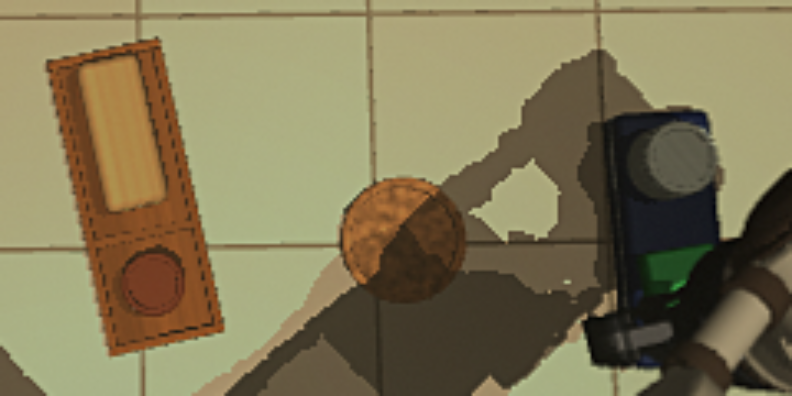

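The tin is centred in its well at about (153,282) in the top crop. Next is the pill box.

```bash
python3 -m handwheel '[[[3,-13,0],[0,0,-0.03],70],[[4,-13,0],[0,0,-0.033],70],[[2.5,-7.5,-15],[0,0,0],70],[[0,0,-25],[0,0,0],70],[[0,0,-20],[0,0,0],70],[[0,0,-12],[0,0,0],70],[[0,0,0],[0,0,0],70],[[0,0,0],[0,0,0],70]]'
python3 -c "
from h import *
im=get_image('wrist');cv2.imwrite('pics/w10.png',im['color'])
go(460,-331.5,53,98.2)"
```

```text
t: 10.48
ee_pos: [0.4601, -0.3318, 0.0802]
ee_rot: [-0.05, 0.706, 0.051, 0.705]
contact_force: [-0.5, 0.0, -0.0]
opening: 0.0699
t 10.53 tcp [ 460.7 -332.6   81.3] jawyaw -81.81 x-axis [ 9.e-04 -1.e-03 -1.e+00] y-axis [-0.1424  0.9898 -0.0011] F [-0.7 -0.7  0.9] open 70.0 q [-0.84  0.32  1.75  0.    1.07 -2.55]
SHIFT [ -0.7   1.1 -28.3] TURN [0.001  0.0009 0.0002]
```

View pics/w10.png

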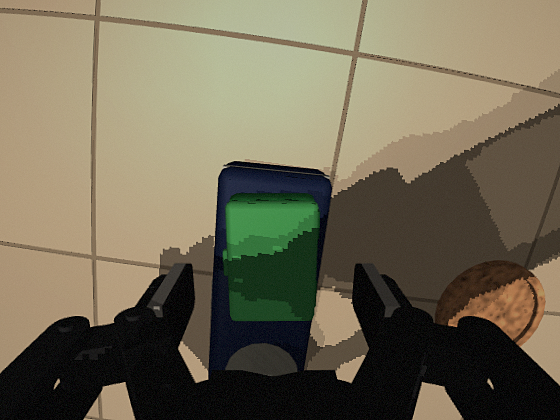

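The box spans columns 225–320 in the wrist view, centred and square to the jaws. I'll descend and grip.

```bash
python3 -m handwheel '[[[0,0,-12],[0,0,0],70],[[0,0,-10],[0,0,0],70],[[0,0,-5],[0,0,0],64],[[0,0,0],[0,0,0],56],[[0,0,0],[0,0,0],50],[[0,0,0],[0,0,0],47],[[0,0,0],[0,0,0],44],[[0,0,0],[0,0,0],38]]' 25
python3 -m handwheel '[[[0,0,0],[0,0,0],35],[[0,0,0],[0,0,0],35]]' 
python3 -c "
from h import *
im=get_image('wrist');cv2.imwrite('pics/w11.png',im['color'])
st()"
```

```text
t: 11.2
ee_pos: [0.4604, -0.333, 0.0539]
ee_rot: [-0.051, 0.705, 0.05, 0.706]
contact_force: [-0.2, -0.0, -0.2]
opening: 0.0432
t: 11.37
ee_pos: [0.4604, -0.333, 0.0539]
ee_rot: [-0.051, 0.705, 0.05, 0.706]
contact_force: [1.5, -0.1, 2.4]
opening: 0.0437
t 11.42 tcp [ 460.4 -333.    53.9] jawyaw -81.85 x-axis [ 7.e-04 -8.e-04 -1.e+00] y-axis [-1.417e-01  9.899e-01 -9.000e-04] F [-0.4  0.   3.3] open 43.6 q [-0.84  0.36  1.76  0.    1.02 -2.55]
```

View pics/w11.png

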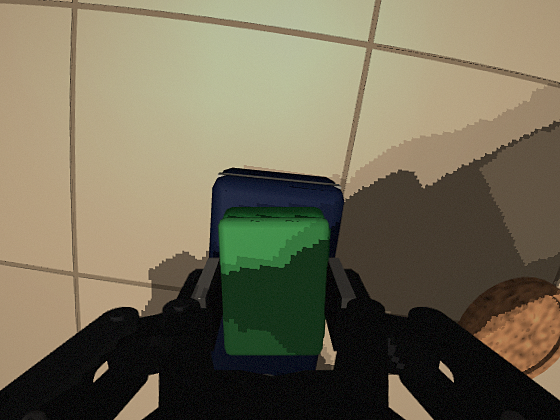

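```bash
python3 -m handwheel '[[[0,0,4],[0,0,0],35],[[0,0,8],[0,0,0],35],[[0,0,16],[0,0,0],35],[[0,0,24],[0,0,0],35],[[0,0,24],[0,0,0],35],[[0,0,16],[0,0,0],35],[[0,0,6],[0,0,0],35],[[0,0,0],[0,0,0],35]]' 
python3 -c "
from h import *
im=get_image('wrist');cv2.imwrite('pics/w12.png',im['color'])
im=get_image('scene'); cv2.imwrite('pics/s12.png',cv2.resize(im['color'][130:300,60:220],None,fx=3.5,fy=3.5))
go(537.7,329.5,150,87.4)"
```

```text
t: 12.08
ee_pos: [0.4609, -0.3335, 0.1534]
ee_rot: [-0.051, 0.704, 0.049, 0.706]
contact_force: [1.1, 0.3, -1.2]
opening: 0.0434
t 12.18 tcp [ 459.6 -332.2  150.5] jawyaw -81.85 x-axis [-0.001  0.001 -1.   ] y-axis [-0.1417  0.9899  0.0011] F [-0.4  0.1 -1.4] open 43.1 q [-0.84  0.23  1.71 -0.    1.21 -2.55]
SHIFT [ 7.810e+01  6.617e+02 -5.000e-01] TURN [-0.0011 -0.0009 -0.1876]
```

View pics/s12.png

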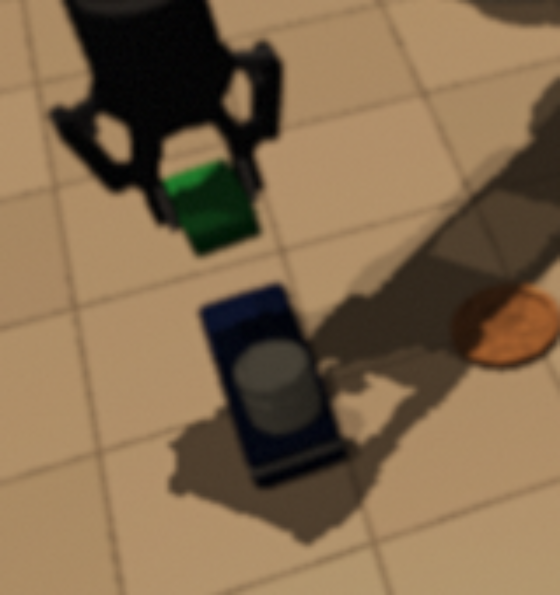

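```bash
python3 -m handwheel '[[[2,15,0],[0,0,-0.01],35],[[3,25,0],[0,0,-0.01],35],[[4,34,0],[0,0,-0.01],35],[[4,34,0],[0,0,-0.01],35],[[4,34,0],[0,0,-0.01],35],[[4,34,0],[0,0,-0.01],35],[[4,34,0],[0,0,-0.01],35],[[4,34,0],[0,0,-0.01],35]]' 
python3 -m handwheel '[[[4,34,0],[0,0,-0.01],35],[[4,34,0],[0,0,-0.01],35],[[4,34,0],[0,0,-0.01],35],[[4,34,0],[0,0,-0.01],35],[[4,34,0],[0,0,-0.01],35],[[4,34,0],[0,0,-0.01],35],[[4,34,0],[0,0,-0.01],35],[[4,34,0],[0,0,-0.01],35]]' 
python3 -m handwheel '[[[4,34,0],[0,0,-0.01],35],[[3,34,0],[0,0,-0.01],35],[[3,26,0],[0,0,-0.008],35],[[3,16,0],[0,0,0],35],[[1,6,0],[0,0,0],35],[[0,0,0],[0,0,0],35],[[0,0,0],[0,0,0],35]]' 
python3 -c "
from h import *
im=get_image('wrist');cv2.imwrite('pics/w13.png',im['color'])
go(537.7,329.5,150,87.4)"
```

```text
t: 12.85
ee_pos: [0.4878, -0.0866, 0.1495]
ee_rot: [-0.021, 0.708, 0.022, 0.706]
contact_force: [0.1, 0.1, -0.4]
opening: 0.0435
t: 13.52
ee_pos: [0.5197, 0.185, 0.1493]
ee_rot: [0.006, 0.708, -0.007, 0.706]
contact_force: [0.4, -0.5, -1.6]
opening: 0.0436
t: 14.1
ee_pos: [0.5344, 0.2985, 0.15]
ee_rot: [0.016, 0.708, -0.017, 0.706]
contact_force: [-0.3, -1.5, -1.0]
opening: 0.0437
t 14.15 tcp [534.6 298.1 150.3] jawyaw 87.33 x-axis [-0.0018 -0.0011 -1.    ] y-axis [ 0.0466  0.9989 -0.0012] F [-0.5  0.4 -1.8] open 43.2 q [ 0.31  0.34  1.57 -0.    1.23 -1.21]
SHIFT [ 3.1 31.4 -0.3] TURN [ 0.0011 -0.0018  0.0012]
```

View pics/w13.png

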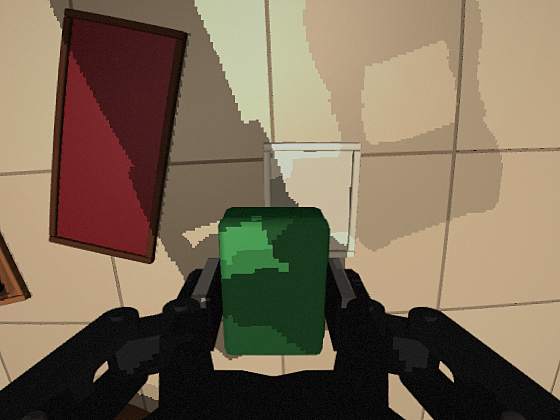

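The wrist view shows the dish ahead, with outer corners at about (265,143), (360,143) and (355,257). I'll cross-check its pose from these.

```bash
python3 -c "
from h import *
im=get_image('wrist');w,C,ray=cloud(im)
P=C+ray*((.009-C[2])/ray[...,2])[...,None]
for u,v in [(265,143),(360,143),(355,257)]: print((P[v,u]*1000).round(1))
a,b,c=P[143,265],P[143,360],P[257,355]; print('centre',(a+c)/2, 'sides',np.linalg.norm(b-a),np.linalg.norm(c-b),'yaw',np.degrees(np.arctan2(*(c-b)[1::-1])))
"
```

```text
[486.3 294.6   9. ]
[489.5 369.7   9. ]
[587.3 367.7   9. ]
centre [0.53681639 0.33115536 0.009     ] sides 0.07520705077726084 0.09788285108312902 yaw -1.1607857304117415
```

```bash
python3 -m handwheel '[[[1,12,0],[0,0,0],35],[[1,12,-10],[0,0,0],35],[[1,8,-20],[0,0,0],35],[[0,0,-25],[0,0,0],35],[[0,0,-25],[0,0,0],35],[[0,0,-15],[0,0,0],35],[[0,0,-5],[0,0,0],35],[[0,0,0],[0,0,0],35]]' 
python3 -c "
from h import *
im=get_image('wrist');cv2.imwrite('pics/w14.png',im['color'])
im=get_image('wrist')
go(537.5,330,22.5,87.4)"
```

```text
t: 14.87
ee_pos: [0.537, 0.3309, 0.0497]
ee_rot: [0.016, 0.708, -0.017, 0.706]
contact_force: [-0.5, -0.5, -0.8]
opening: 0.0436
t 14.97 tcp [539.  331.6  52.5] jawyaw 87.35 x-axis [ 1.8e-03  7.0e-04 -1.0e+00] y-axis [4.620e-02 9.989e-01 8.000e-04] F [-0.6 -0.1 -1.1] open 43.7 q [ 0.36  0.51  1.56  0.    1.07 -1.16]
SHIFT [ -1.5  -1.6 -30. ] TURN [-0.0007  0.0018  0.0008]
```

View pics/w14.png

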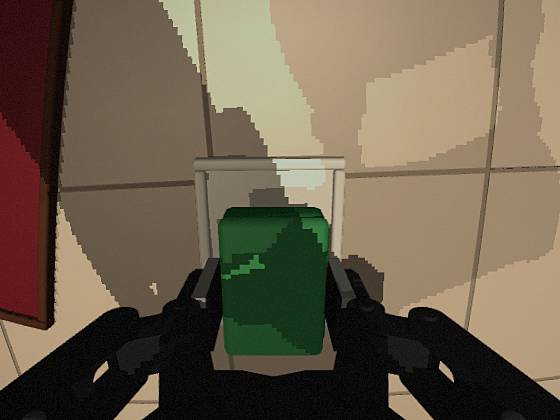

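The dish spans columns 195–345 and the box is centred at 273. Lowering it.

```bash
python3 -m handwheel '[[[-0.5,-1,-10],[0,0,0],35],[[0,0,-10],[0,0,0],35],[[0,0,-4],[0,0,0],35],[[0,0,-2],[0,0,0],35],[[0,0,0],[0,0,0],35],[[0,0,0],[0,0,0],35]]' 
python3 -m handwheel '[[[0,0,-1],[0,0,0],35],[[0,0,0],[0,0,0],35],[[0,0,0],[0,0,0],35]]' 
python3 -m handwheel '[[[0,0,-1],[0,0,0],35],[[0,0,0],[0,0,0],35],[[0,0,0],[0,0,0],35]]' 
python3 -c "
from h import *
im=get_image('wrist');cv2.imwrite('pics/w15.png',im['color'])
go(537.5,330,22.5,87.4)"
```

```text
t: 15.47
ee_pos: [0.5376, 0.3304, 0.0252]
ee_rot: [0.016, 0.707, -0.016, 0.707]
contact_force: [0.2, 0.3, -1.0]
opening: 0.0431
t: 15.72
ee_pos: [0.5377, 0.3304, 0.0246]
ee_rot: [0.016, 0.707, -0.016, 0.707]
contact_force: [-0.5, -0.9, -0.2]
opening: 0.0434
t: 15.97
ee_pos: [0.5376, 0.3304, 0.0233]
ee_rot: [0.016, 0.707, -0.016, 0.707]
contact_force: [0.3, -0.0, -1.1]
opening: 0.0434
t 16.02 tcp [537.6 330.4  23.3] jawyaw 87.38 x-axis [-0. -0. -1.] y-axis [ 0.0458  0.999  -0.    ] F [ 0.6  0.4 -1.2] open 43.1 q [ 0.36  0.55  1.57  0.    1.03 -1.17]
SHIFT [-0.1 -0.4 -0.8] TURN [ 0.     -0.      0.0004]
```

View pics/w15.png

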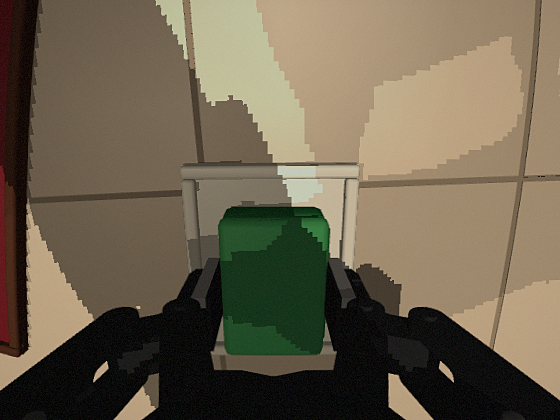

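```bash
python3 -m handwheel '[[[0,0,-1],[0,0,0],35],[[0,0,0],[0,0,0],35],[[0,0,0],[0,0,0],35]]' 
python3 -m handwheel '[[[0,0,-0.5],[0,0,0],35],[[0,0,0],[0,0,0],35],[[0,0,0],[0,0,0],35]]'
```

```text
t: 16.27
ee_pos: [0.5378, 0.3305, 0.0229]
ee_rot: [0.016, 0.707, -0.016, 0.707]
contact_force: [-2.2, -1.0, 4.5]
opening: 0.0435
t: 16.52
ee_pos: [0.5378, 0.3305, 0.0229]
ee_rot: [0.016, 0.707, -0.016, 0.707]
contact_force: [-3.5, -1.3, 8.5]
opening: 0.0435
```

The box is on the dish floor. Release it and head for the canister.

```bash
python3 -m handwheel '[[[0,0,0.8],[0,0,0],40],[[0,0,0],[0,0,0],46],[[0,0,0],[0,0,0],52],[[0,0,0],[0,0,0],57],[[0,0,0],[0,0,0],60],[[0,0,3],[0,0,0],62],[[0,0,12],[0,0,0],65],[[0,0,25],[0,0,0],70]]'
python3 -m handwheel '[[[0,0,35],[0,0,0],70],[[0,0,35],[0,0,0],70],[[0,-20,20],[0,0,0],70],[[0,-35,0],[0,0,0],70],[[0,-41,0],[0,0,0],70],[[0,-41,0],[0,0,0],70],[[0,-41,0],[0,0,0],70],[[0,-41,0],[0,0,0],70]]'
python3 -m handwheel '[[[0,-41,0],[0,0,0],70],[[0,-41,0],[0,0,0],70],[[0,-41,0],[0,0,0],70],[[0,-41,0],[0,0,0],70],[[0,-41,0],[0,0,0],70],[[0,-41,0],[0,0,0],70],[[0,-41,0],[0,0,0],70],[[0,-41,0],[0,0,0],70]]'
python3 -c "
from h import *
im=get_image('top'); cv2.imwrite('pics/t16.png',im['color'])
go(545.5,-326,150,92.4)"
```

```text
t: 17.18
ee_pos: [0.5351, 0.3294, 0.0603]
ee_rot: [0.015, 0.709, -0.017, 0.705]
contact_force: [-0.4, 0.6, 0.3]
opening: 0.0698
t: 17.85
ee_pos: [0.5376, 0.1097, 0.154]
ee_rot: [0.016, 0.706, -0.016, 0.708]
contact_force: [0.7, -0.4, 0.5]
opening: 0.0695
t: 18.52
ee_pos: [0.5375, -0.2188, 0.154]
ee_rot: [0.016, 0.706, -0.017, 0.707]
contact_force: [1.1, 0.7, 0.3]
opening: 0.07
t 18.57 tcp [ 537.4 -226.5  154.6] jawyaw 87.09 x-axis [ 0.0028 -0.0069 -1.    ] y-axis [ 0.0507  0.9987 -0.0068] F [-4.1 -6.1  0.6] open 69.7 q [-0.6   0.26  1.66 -0.    1.22 -2.12]
SHIFT [  8.1 -99.5  -4.6] TURN [0.0068 0.0031 0.0926]
```

View pics/t16.png

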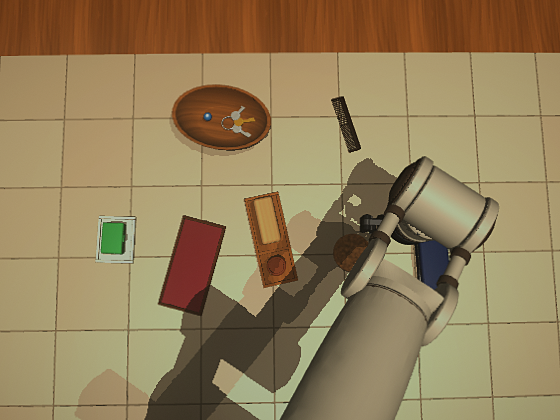

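The box is in the dish at (113,238) and the tin at (277,264). I'll move over the canister.

```bash
python3 -m handwheel '[[[2,-35,0],[0,0,0.03],70],[[2,-30,0],[0,0,0.03],70],[[2,-15,0],[0,0,0.03],70],[[2,-8,0],[0,0,0],70],[[0,0,0],[0,0,0],70],[[0,0,0],[0,0,0],70],[[0,0,0],[0,0,0],70]]'
python3 -c "
from h import *
st(); measure(save='pics/w17.png')
go(545.5,-326,150,92.4)"
```

```text
t: 19.15
ee_pos: [0.5457, -0.3032, 0.1527]
ee_rot: [-0.016, 0.707, 0.016, 0.707]
contact_force: [0.1, -0.1, 0.1]
opening: 0.0701
t 19.15 tcp [ 545.7 -303.2  152.7] jawyaw -87.43 x-axis [-2.e-04  6.e-04 -1.e+00] y-axis [-4.49e-02  9.99e-01  6.00e-04] F [ 0.1 -0.1  0.1] open 70.1 q [-0.7   0.36  1.54  0.    1.24 -2.32]
can c [ 544.5 -325.8] size [45.8 45.5] yaw 2.8 n 3784 z 78.0 mean [ 544.3 -325.8]
    depth z 0.0788
case c [ 498.4 -331.2] size [155.9  60.4] yaw 2.5 n 14031 z 36.0 mean [ 475.8 -332.2]
    depth z 0.0372
t 19.2 tcp [ 545.7 -303.1  152.7] jawyaw -87.41 x-axis [-3.e-04  6.e-04 -1.e+00] y-axis [-4.53e-02  9.99e-01  6.00e-04] F [-0.1 -0.4  0.7] open 69.9 q [-0.7   0.36  1.54  0.    1.24 -2.32]
SHIFT [ -0.2 -22.9  -2.7] TURN [-0.0006 -0.0003 -0.0034]
```

View pics/w17.png

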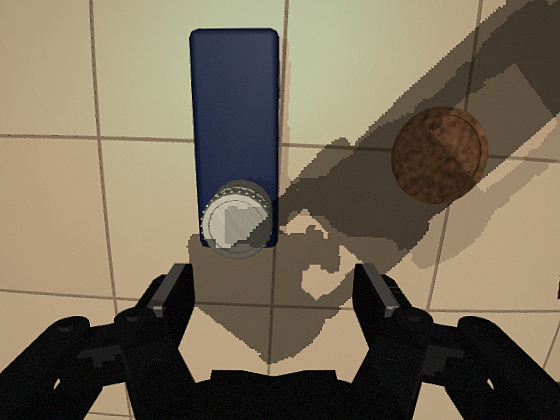

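```bash
python3 -m handwheel '[[[0,-12,0],[0,0,0],70],[[-0.5,-11,0],[0,0,0],70],[[0,0,-25],[0,0,0],70],[[0,0,-25],[0,0,0],70],[[0,0,-15],[0,0,0],70],[[0,0,-5],[0,0,0],70],[[0,0,0],[0,0,0],70],[[0,0,0],[0,0,0],70]]'
python3 -c "
from h import *
im=get_image('wrist');cv2.imwrite('pics/w18.png',im['color'])
go(545,-326,55,92.5)"
```

```text
t: 19.87
ee_pos: [0.5454, -0.3284, 0.0834]
ee_rot: [-0.016, 0.707, 0.015, 0.707]
contact_force: [-0.2, 0.1, 0.8]
opening: 0.07
t 19.92 tcp [ 545.9 -328.6   84.1] jawyaw -87.47 x-axis [ 0.0019 -0.0018 -1.    ] y-axis [-0.0441  0.999  -0.0019] F [ 0.5 -0.3 -0.9] open 70.0 q [-0.73  0.47  1.54 -0.    1.13 -2.35]
SHIFT [ -0.9   2.6 -29.1] TURN [ 0.0018  0.0019 -0.0004]
```

View pics/w18.png

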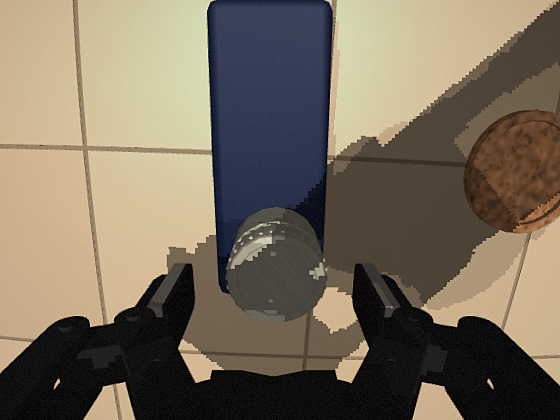

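The canister is at (277,277) against a jaw midline of about 273, so I'll shift +2 mm in y, descend and close.

```bash
python3 -m handwheel '[[[-0.5,2,0],[0,0,0],70],[[0,0,-12],[0,0,0],70],[[0,0,-11],[0,0,0],70],[[0,0,-5],[0,0,0],66],[[0,0,0],[0,0,0],58],[[0,0,0],[0,0,0],52],[[0,0,0],[0,0,0],49],[[0,0,0],[0,0,0],46]]' 25
python3 -m handwheel '[[[0,0,0],[0,0,0],42],[[0,0,0],[0,0,0],38],[[0,0,0],[0,0,0],36],[[0,0,0],[0,0,0],36]]' 
python3 -c "
from h import *
im=get_image('wrist');cv2.imwrite('pics/w19.png',im['color'])
st()"
```

```text
t: 20.58
ee_pos: [0.5449, -0.3261, 0.0551]
ee_rot: [-0.016, 0.707, 0.015, 0.707]
contact_force: [-0.3, -1.2, -0.3]
opening: 0.0462
t: 20.92
ee_pos: [0.545, -0.326, 0.0553]
ee_rot: [-0.016, 0.707, 0.015, 0.707]
contact_force: [0.6, -1.1, 2.9]
opening: 0.0452
t 20.97 tcp [ 545.  -326.1   55.3] jawyaw -87.47 x-axis [ 0.0011 -0.001  -1.    ] y-axis [-0.0441  0.999  -0.001 ] F [ 0.5 -0.8  3.6] open 45.4 q [-0.73  0.51  1.55 -0.    1.08 -2.34]
```

View pics/w19.png

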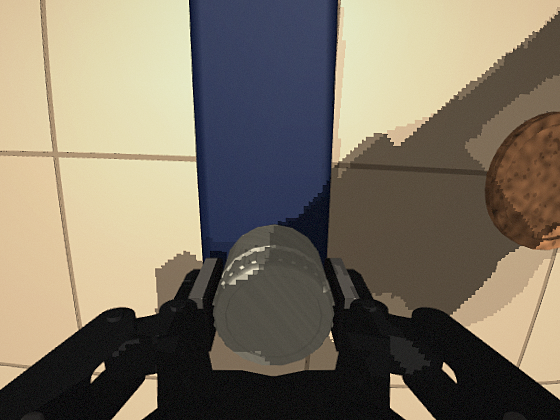

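```bash
python3 -m handwheel '[[[0,0,4],[0,0,0],36],[[0,0,8],[0,0,0],36],[[0,0,16],[0,0,0],36],[[0,0,20],[0,0,0],36],[[0,0,16],[0,0,0],36],[[-4,15,4],[0,0,0],36],[[-7,27,0],[0,0,0],36],[[-8,32,0],[0,0,0],36]]' 
python3 -m handwheel '[[[-8,31,0],[0,0,0],36],[[-7,28,0],[0,0,0],36],[[-5,18,0],[0,0,0],36],[[-2,9,0],[0,0,0],36],[[0,0,0],[0,0,0],36],[[0,0,0],[0,0,0],36],[[0,0,0],[0,0,0],36]]' 
python3 -c "
from h import *
im=get_image('wrist');cv2.imwrite('pics/w20.png',im['color'])
go(503.7,-166.6,24,92.5)"
```

```text
t: 21.63
ee_pos: [0.5257, -0.2522, 0.1238]
ee_rot: [-0.015, 0.706, 0.014, 0.708]
contact_force: [0.7, 0.2, -1.2]
opening: 0.0453
t: 22.22
ee_pos: [0.5041, -0.1669, 0.123]
ee_rot: [-0.016, 0.707, 0.015, 0.707]
contact_force: [0.6, -0.5, -0.4]
opening: 0.0452
t 22.27 tcp [ 504.1 -167.   122.9] jawyaw -87.53 x-axis [ 7.e-04 -7.e-04 -1.e+00] y-axis [-4.310e-02  9.991e-01 -8.000e-04] F [-1.1 -0.  -0.6] open 45.5 q [-0.55  0.17  1.83 -0.    1.14 -2.16]
SHIFT [ -0.4   0.4 -98.9] TURN [0.0007 0.0007 0.0005]
```

View pics/w20.png

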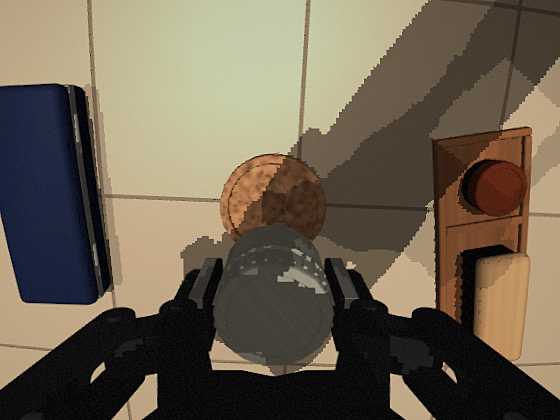

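The coaster is at (273,205), in line with the held canister at column 274. Lowering it.

```bash
python3 -m handwheel '[[[-0.4,0.4,-10],[0,0,0],36],[[0,0,-20],[0,0,0],36],[[0,0,-25],[0,0,0],36],[[0,0,-20],[0,0,0],36],[[0,0,-12],[0,0,0],36],[[0,0,-6],[0,0,0],36],[[0,0,0],[0,0,0],36],[[0,0,0],[0,0,0],36]]' 
python3 -m handwheel '[[[0,0,-2],[0,0,0],36],[[0,0,0],[0,0,0],36],[[0,0,0],[0,0,0],36]]' 
python3 -m handwheel '[[[0,0,-1],[0,0,0],36],[[0,0,0],[0,0,0],36],[[0,0,0],[0,0,0],36]]' 
python3 -m handwheel '[[[0,0,-1],[0,0,0],36],[[0,0,0],[0,0,0],36],[[0,0,0],[0,0,0],36]]' 
python3 -c "
from h import *
im=get_image('wrist');cv2.imwrite('pics/w21.png',im['color'])
go(503.7,-166.6,24,92.5)"
```

```text
t: 22.93
ee_pos: [0.5037, -0.1657, 0.03]
ee_rot: [-0.016, 0.707, 0.015, 0.707]
contact_force: [-0.0, -0.2, -1.4]
opening: 0.0456
t: 23.18
ee_pos: [0.5038, -0.1656, 0.0285]
ee_rot: [-0.016, 0.706, 0.015, 0.707]
contact_force: [1.5, -0.4, -0.3]
opening: 0.0455
t: 23.43
ee_pos: [0.5032, -0.1652, 0.0268]
ee_rot: [-0.016, 0.707, 0.016, 0.707]
contact_force: [-0.3, 0.1, -0.6]
opening: 0.0454
t: 23.68
ee_pos: [0.5031, -0.1652, 0.0255]
ee_rot: [-0.016, 0.707, 0.016, 0.707]
contact_force: [-0.4, -0.9, -1.2]
opening: 0.0453
t 23.73 tcp [ 503.1 -165.2   25.5] jawyaw -87.46 x-axis [-2.e-04  1.e-04 -1.e+00] y-axis [-4.42e-02  9.99e-01  1.00e-04] F [ 0.1 -0.1 -0.6] open 45.2 q [-0.55  0.33  1.87 -0.    0.94 -2.16]
SHIFT [ 0.6 -1.4 -1.5] TURN [-0.0001 -0.0002 -0.0006]
```

View pics/w21.png

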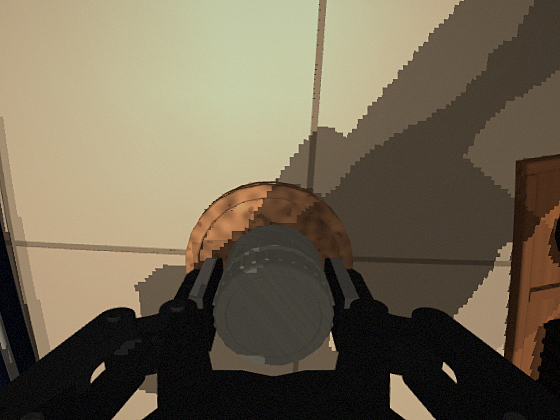

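```bash
python3 -m handwheel '[[[0.4,-1,-1],[0,0,0],36],[[0,0,0],[0,0,0],36],[[0,0,0],[0,0,0],36]]' 
python3 -m handwheel '[[[0,0,-1],[0,0,0],36],[[0,0,0],[0,0,0],36],[[0,0,0],[0,0,0],36]]'
```

```text
t: 23.98
ee_pos: [0.5035, -0.1663, 0.0245]
ee_rot: [-0.016, 0.707, 0.016, 0.707]
contact_force: [0.2, -0.3, -1.9]
opening: 0.0455
t: 24.23
ee_pos: [0.5037, -0.1663, 0.0242]
ee_rot: [-0.016, 0.707, 0.016, 0.707]
contact_force: [-2.1, 0.3, 6.1]
opening: 0.0455
```

```bash
python3 -m handwheel '[[[0,0,0.3],[0,0,0],41],[[0,0,0],[0,0,0],47],[[0,0,0],[0,0,0],52],[[0,0,0],[0,0,0],57],[[0,0,0],[0,0,0],60],[[0,0,4],[0,0,0],62],[[0,0,12],[0,0,0],65],[[0,0,25],[0,0,0],75]]'
python3 -m handwheel '[[[0,0,35],[0,0,0],83],[[0,0,35],[0,0,0],83],[[-1,-15,10],[0,0,0],83],[[-1,-30,0],[0,0,0],83],[[-1,-35,0],[0,0,0],83],[[-1,-30,0],[0,0,0],83],[[-1,-15,0],[0,0,0],83],[[0,0,0],[0,0,0],83]]'
python3 -m handwheel '[[[0,0,0],[0,0,0],83],[[0,0,0],[0,0,0],83]]'
python3 -c "
from h import *
measure(save='pics/w22.png'); im,w=measure('top'); cv2.imwrite('pics/t22.png',im['color'])
go(498,-331.3,100,92.5)"
```

```text
t: 24.9
ee_pos: [0.5014, -0.165, 0.0633]
ee_rot: [-0.014, 0.709, 0.017, 0.705]
contact_force: [0.2, -0.6, -0.1]
opening: 0.0743
t: 25.57
ee_pos: [0.4984, -0.2943, 0.1461]
ee_rot: [-0.015, 0.707, 0.014, 0.707]
contact_force: [-0.7, -0.2, 0.4]
opening: 0.0834
t: 25.73
ee_pos: [0.4986, -0.2899, 0.145]
ee_rot: [-0.015, 0.707, 0.016, 0.707]
contact_force: [0.3, -0.2, -0.1]
opening: 0.0833
case c [ 497.8 -330.5] size [156.7  60.8] yaw 2.6 n 16688 z 36.0 mean [ 491.2 -330.8]
    depth z 0.0372
case c [ 554.9 -331. ] size [51.7 44. ] yaw -5.8 n 182 z 36.0 mean [ 561.9 -331.1]
    depth z 0.0365
t 25.83 tcp [ 498.7 -289.7  144.9] jawyaw -87.38 x-axis [-3.e-04  7.e-04 -1.e+00] y-axis [-4.57e-02  9.99e-01  7.00e-04] F [-0.7  0.5 -0.8] open 83.4 q [-0.74  0.26  1.68  0.    1.2  -2.35]
SHIFT [ -0.7 -41.6 -44.9] TURN [-0.0007 -0.0003 -0.002 ]
```

View pics/w22.png

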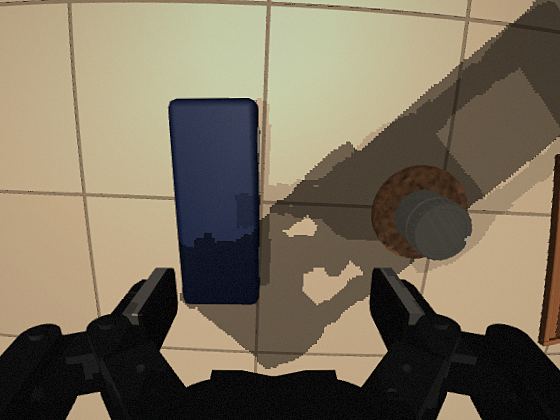

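View pics/t22.png

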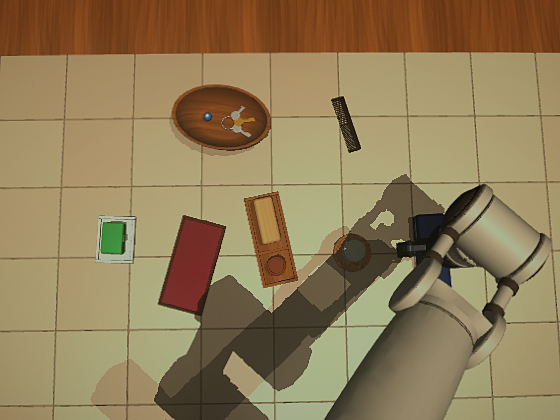

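The canister stands in the coaster at (352,248). Now the glasses case.

```bash
python3 -m handwheel '[[[0,-14,0],[0,0,0],84],[[-0.7,-18,0],[0,0,0],84],[[0,-9,-15],[0,0,0],84],[[0,0,-25],[0,0,0],84],[[0,0,-20],[0,0,0],84],[[0,0,-10],[0,0,0],84],[[0,0,0],[0,0,0],84],[[0,0,0],[0,0,0],84]]'
python3 -c "
from h import *
im=get_image('wrist');cv2.imwrite('pics/w23.png',im['color'])
go(498,-331,22,92.5)"
```

```text
t: 26.5
ee_pos: [0.4979, -0.3322, 0.075]
ee_rot: [-0.016, 0.707, 0.016, 0.707]
contact_force: [0.0, -1.0, -0.0]
opening: 0.0838
t 26.55 tcp [ 498.5 -332.7   76. ] jawyaw -87.45 x-axis [ 0.0011 -0.0012 -1.    ] y-axis [-0.0446  0.999  -0.0012] F [-0.4 -0.3  0.7] open 83.9 q [-0.79  0.4   1.66 -0.    1.09 -2.41]
SHIFT [ -0.5   1.7 -54. ] TURN [ 0.0012  0.0011 -0.0009]
```

View pics/w23.png

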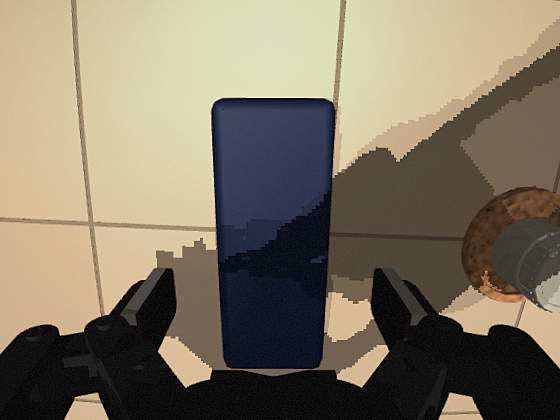

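The case spans columns 213–335 and is centred and parallel to the jaws. I'll descend and close.

```bash
python3 -m handwheel '[[[0,1,-15],[0,0,0],84],[[0,0,-18],[0,0,0],84],[[0,0,-12],[0,0,0],84],[[0,0,-7],[0,0,0],84],[[0,0,0],[0,0,0],78],[[0,0,0],[0,0,0],72],[[0,0,0],[0,0,0],67],[[0,0,0],[0,0,0],64]]' 45
python3 -m handwheel '[[[0,0,0],[0,0,0],62],[[0,0,0],[0,0,0],60],[[0,0,0],[0,0,0],56],[[0,0,0],[0,0,0],54],[[0,0,0],[0,0,0],52]]' 
python3 -c "
from h import *
im=get_image('wrist');cv2.imwrite('pics/w24.png',im['color'])
st()"
```

```text
t: 27.22
ee_pos: [0.4986, -0.3319, 0.0241]
ee_rot: [-0.016, 0.706, 0.015, 0.707]
contact_force: [-0.7, -0.9, -0.5]
opening: 0.0638
t: 27.63
ee_pos: [0.4986, -0.3322, 0.0244]
ee_rot: [-0.016, 0.706, 0.015, 0.707]
contact_force: [-0.5, 0.5, 5.5]
opening: 0.0612
t 27.68 tcp [ 498.6 -332.2   24.4] jawyaw -87.46 x-axis [ 0.0016 -0.0019 -1.    ] y-axis [-0.0442  0.999  -0.002 ] F [-0.6  0.2  6.4] open 61.0 q [-0.79  0.48  1.67 -0.    0.99 -2.4 ]
```

View pics/w24.png

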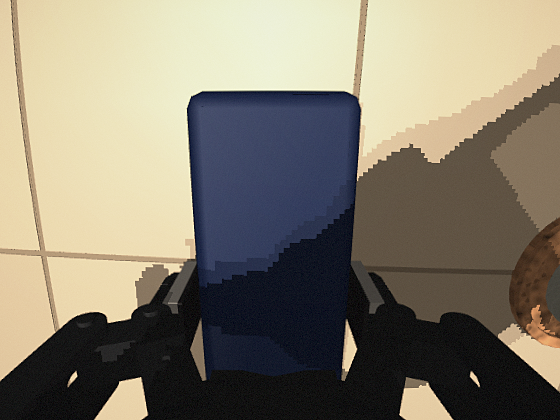

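```bash
python3 -m handwheel '[[[0,0,3],[0,0,0],52],[[0,0,6],[0,0,0],52],[[0,0,14],[0,0,0],52],[[0,0,24],[0,0,0],52],[[0,0,28],[0,0,0],52],[[0,0,22],[0,0,0],52],[[0,0,10],[0,0,0],52],[[0,0,0],[0,0,0],52]]' 
python3 -c "
from h import *
im=get_image('scene'); cv2.imwrite('pics/s25.png',cv2.resize(im['color'][100:300,60:260],None,fx=3,fy=3))
go(482.7,169.5,130,74.4)"
```

```text
t: 28.35
ee_pos: [0.4995, -0.3327, 0.1337]
ee_rot: [-0.017, 0.705, 0.014, 0.709]
contact_force: [-0.1, -0.8, -1.7]
opening: 0.0613
t 28.4 tcp [ 498.4 -331.7  131.3] jawyaw -87.46 x-axis [ 0.0019 -0.0019 -1.    ] y-axis [-0.0443  0.999  -0.002 ] F [-0.2 -0.  -2.1] open 61.2 q [-0.79  0.32  1.63 -0.    1.19 -2.4 ]
SHIFT [-15.7 501.2  -1.3] TURN [ 0.0022  0.0016 -0.3166]
```

View pics/s25.png

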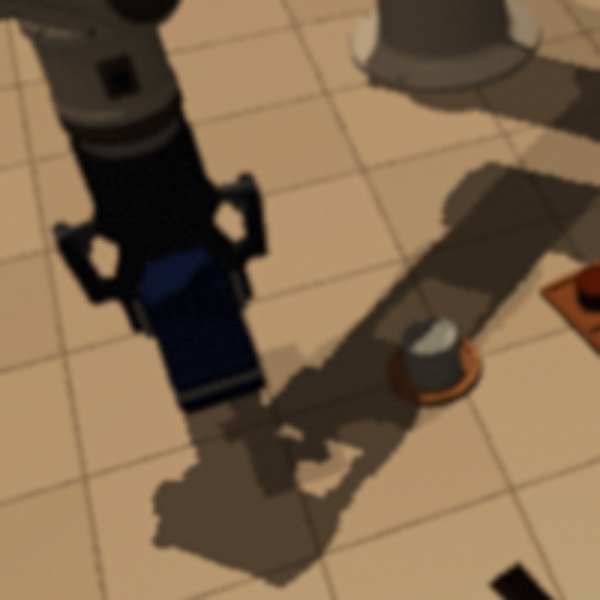

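The case is lifted level and nothing else moved. Carrying it across.

```bash
python3 -m handwheel '[[[-1,12,0],[0,0,-0.018],52],[[-1,22,0],[0,0,-0.018],52],[[-1,31,0],[0,0,-0.018],52],[[-1,33,0],[0,0,-0.018],52],[[-1,33,0],[0,0,-0.018],52],[[-1,33,0],[0,0,-0.018],52],[[-1,33,0],[0,0,-0.018],52],[[-1,33,0],[0,0,-0.018],52]]' 
python3 -m handwheel '[[[-1,33,0],[0,0,-0.018],52],[[-1,33,0],[0,0,-0.018],52],[[-1,33,0],[0,0,-0.018],52],[[-1,33,0],[0,0,-0.018],52],[[-1,33,0],[0,0,-0.018],52],[[-1,33,0],[0,0,-0.018],52],[[-1,33,0],[0,0,-0.018],52],[[-1,20,0],[0,0,-0.018],52]]' 
python3 -m handwheel '[[[0,14,0],[0,0,-0.018],52],[[0,6,0],[0,0,-0.01],52],[[0,0,0],[0,0,0],52],[[0,0,0],[0,0,0],52],[[0,0,0],[0,0,0],52]]' 
python3 -c "
from h import *
im=get_image('wrist');cv2.imwrite('pics/w26.png',im['color'])
go(482.7,169.5,30,74.4)"
```

```text
t: 29.07
ee_pos: [0.4881, -0.099, 0.1277]
ee_rot: [0.036, 0.708, -0.035, 0.705]
contact_force: [1.3, 0.4, -1.7]
opening: 0.0611
t: 29.73
ee_pos: [0.4797, 0.1525, 0.1277]
ee_rot: [0.086, 0.703, -0.086, 0.7]
contact_force: [0.8, -0.0, -1.3]
opening: 0.0612
t: 30.15
ee_pos: [0.4816, 0.1688, 0.1293]
ee_rot: [0.096, 0.701, -0.096, 0.7]
contact_force: [0.2, -0.0, -1.4]
opening: 0.061
t 30.2 tcp [481.8 168.8 129.5] jawyaw 74.37 x-axis [-7.e-04 -4.e-04 -1.e+00] y-axis [ 2.695e-01  9.630e-01 -6.000e-04] F [-0.9  0.2 -0.9] open 61.0 q [ 0.1   0.11  1.88 -0.    1.15 -1.2 ]
SHIFT [  0.9   0.7 -99.5] TURN [ 0.0004 -0.0007  0.0006]
```

View pics/w26.png

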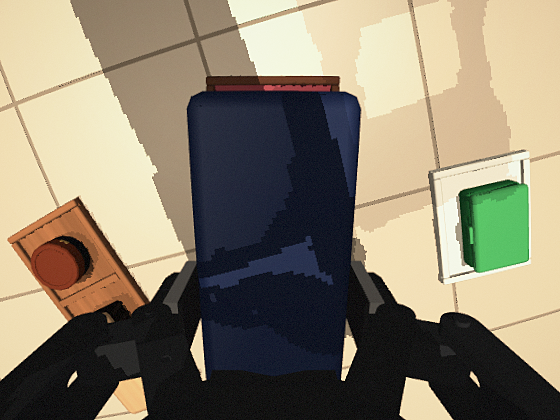

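The tray's end shows squarely in line at (208–340, 80). Descending.

```bash
python3 -m handwheel '[[[0.9,0.7,-15],[0,0,0],52],[[0,0,-25],[0,0,0],52],[[0,0,-25],[0,0,0],52],[[0,0,-12],[0,0,0],52],[[0,0,-4],[0,0,0],52],[[0,0,0],[0,0,0],52],[[0,0,0],[0,0,0],52]]' 
python3 -c "
from h import *
im=get_image('wrist');cv2.imwrite('pics/w27.png',im['color'])
go(482.7,169.5,30,74.4)"
```

```text
t: 30.78
ee_pos: [0.4837, 0.1703, 0.0499]
ee_rot: [0.096, 0.7, -0.096, 0.701]
contact_force: [1.0, 0.4, -1.8]
opening: 0.0608
t 30.83 tcp [484.1 170.4  50.4] jawyaw 74.41 x-axis [ 2.7e-03  3.0e-04 -1.0e+00] y-axis [0.2687 0.9632 0.001 ] F [ 0.4 -0.4 -1.7] open 61.3 q [ 0.1   0.24  1.92 -0.    0.98 -1.2 ]
SHIFT [ -1.4  -0.9 -20.4] TURN [-0.0003  0.0027 -0.0002]
```

View pics/w27.png

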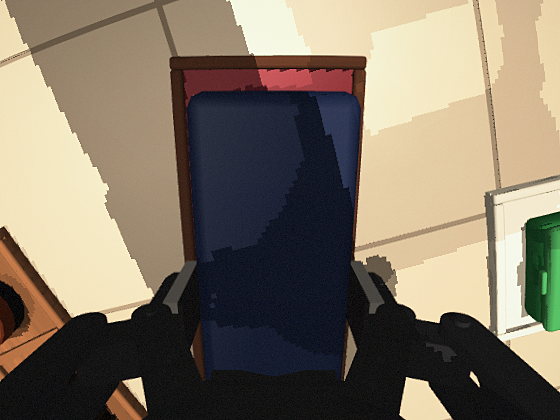

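The tray's outer edges are at columns 172 and 365 and the case is centred about 1.5 mm to the right. I'll nudge it and lower.

```bash
python3 -m handwheel '[[[-1,-1.2,-8],[0,0,0],52],[[0,0,-6],[0,0,0],52],[[0,0,-3],[0,0,0],52],[[0,0,0],[0,0,0],52],[[0,0,0],[0,0,0],52],[[0,0,0],[0,0,0],52]]' 
python3 -m handwheel '[[[0,0,-1.5],[0,0,0],52],[[0,0,0],[0,0,0],52],[[0,0,0],[0,0,0],52]]' 
python3 -m handwheel '[[[0,0,-1],[0,0,0],52],[[0,0,0],[0,0,0],52],[[0,0,0],[0,0,0],52]]' 
python3 -c "
from h import *
im=get_image('wrist');cv2.imwrite('pics/w28.png',im['color'])
go(482.7,169.5,30,74.4)"
```

```text
t: 31.33
ee_pos: [0.4819, 0.1693, 0.032]
ee_rot: [0.096, 0.7, -0.096, 0.701]
contact_force: [-1.0, 1.3, -1.6]
opening: 0.0613
t: 31.58
ee_pos: [0.4818, 0.1693, 0.0304]
ee_rot: [0.096, 0.701, -0.096, 0.701]
contact_force: [-1.1, -0.0, -1.1]
opening: 0.061
t: 31.83
ee_pos: [0.4819, 0.1693, 0.0295]
ee_rot: [0.096, 0.7, -0.096, 0.701]
contact_force: [-0.5, -0.6, -1.7]
opening: 0.0609
t 31.88 tcp [481.9 169.3  29.5] jawyaw 74.43 x-axis [ 3.e-04 -0.e+00 -1.e+00] y-axis [2.684e-01 9.633e-01 1.000e-04] F [ 0.4  0.2 -1.9] open 61.1 q [ 0.1   0.28  1.92 -0.    0.94 -1.2 ]
SHIFT [0.8 0.2 0.5] TURN [ 0.      0.0003 -0.0005]
```

View pics/w28.png

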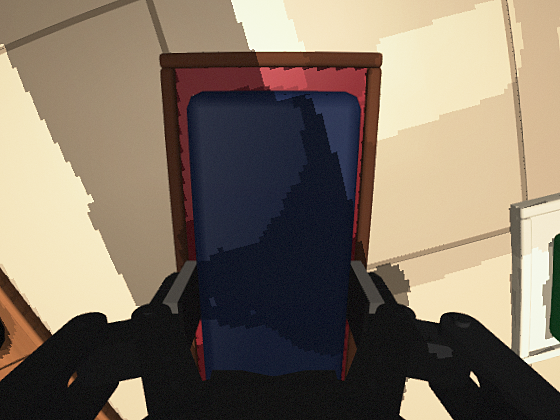

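```bash
python3 -m handwheel '[[[0,0,-1],[0,0,0],52],[[0,0,0],[0,0,0],52],[[0,0,0],[0,0,0],52]]' 
python3 -m handwheel '[[[0,0,-0.7],[0,0,0],52],[[0,0,0],[0,0,0],52],[[0,0,0],[0,0,0],52]]'
```

```text
t: 32.13
ee_pos: [0.4819, 0.1693, 0.0294]
ee_rot: [0.096, 0.701, -0.096, 0.7]
contact_force: [-3.8, 0.4, 8.1]
opening: 0.0607
t: 32.38
ee_pos: [0.4819, 0.1693, 0.0294]
ee_rot: [0.095, 0.701, -0.096, 0.7]
contact_force: [-7.4, -0.3, 13.8]
opening: 0.0609
```

The case is on the felt. Release it, retreat and inspect.

```bash
python3 -m handwheel '[[[0,0,0.8],[0,0,0],58],[[0,0,0],[0,0,0],64],[[0,0,0],[0,0,0],70],[[0,0,0],[0,0,0],75],[[0,0,0],[0,0,0],79],[[0,0,3],[0,0,0],79],[[0,0,12],[0,0,0],79],[[0,0,25],[0,0,0],79]]'
python3 -m handwheel '[[[0,0,35],[0,0,0],79],[[0,0,35],[0,0,0],79],[[0,0,35],[0,0,0],79],[[-20,-30,20],[0,0,0],79],[[-25,-30,0],[0,0,0],79],[[-25,-30,0],[0,0,0],79],[[-25,-20,0],[0,0,0],79],[[-25,-10,0],[0,0,0],79]]'
python3 -m handwheel '[[[-15,-10,0],[0,0,0],79],[[0,0,0],[0,0,0],79],[[0,0,0],[0,0,0],79],[[0,0,0],[0,0,0],79],[[0,0,0],[0,0,0],79]]'
python3 -c "
from h import *
st()
for n in ('top','wrist','scene'):
    im=get_image(n); cv2.imwrite(f'pics/{n}29.png',im['color'])"
```

```text
t: 33.05
ee_pos: [0.4793, 0.1689, 0.0668]
ee_rot: [0.095, 0.703, -0.096, 0.698]
contact_force: [0.4, -0.2, -0.7]
opening: 0.0792
t: 33.72
ee_pos: [0.3608, 0.0476, 0.1943]
ee_rot: [0.096, 0.7, -0.097, 0.701]
contact_force: [0.7, -0.7, 0.9]
opening: 0.0788
t: 34.13
ee_pos: [0.3474, 0.0395, 0.194]
ee_rot: [0.096, 0.7, -0.096, 0.701]
contact_force: [0.3, -0.4, -0.6]
opening: 0.0792
t 34.13 tcp [347.4  39.5 194. ] jawyaw 74.46 x-axis [ 8.e-04  0.e+00 -1.e+00] y-axis [2.678e-01 9.635e-01 2.000e-04] F [ 0.3 -0.4 -0.6] open 79.2 q [-0.24 -0.45  2.24  0.    1.36 -1.54]
```

View pics/top29.png

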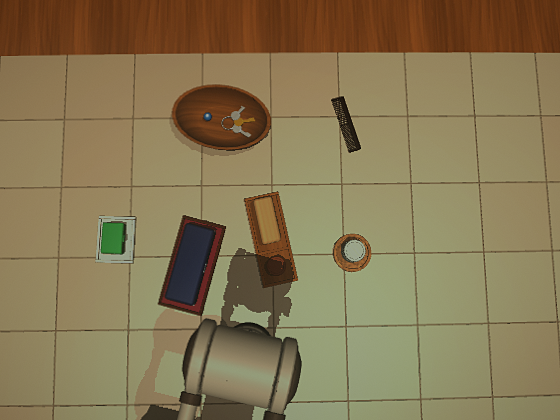

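View pics/wrist29.png

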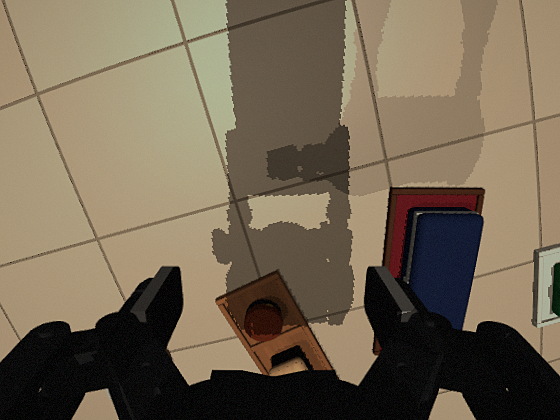

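View pics/scene29.png

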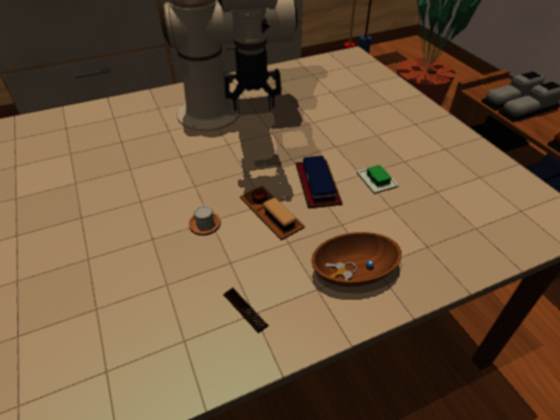

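All four things appear to be in their places: tin (277,265), box (113,238), canister (354,250) and case (190,263) in the top view. I'll check heights, flatness and margins numerically.

Run:
```python
from h import *
im=get_image('top'); w,C,ray=cloud(im); Z=w[...,2]
def fl(z): return C+ray*((z-C[2])/ray[...,2])[...,None]
for n,(a,b,c,d),z,(px,py,yaw) in [('tin',(255,248,298,285),.027,(476.7,-7.6,11.8)),('box',(95,215,138,266),.029,(537.5,330,-2.3)),('can',(330,228,378,275),.047,(503.6,-166.6,0)),('case',(155,212,228,316),.041,(482.7,169.5,-15.6))]:
    s=np.s_[b:d,a:c]; m=np.abs(Z[s]-z)<.005; P=fl(z)[s][m]; rect(P,n)
    W=w[s][m]; A=np.c_[W[:,:2]-W[:,:2].mean(0),np.ones(len(W))]; k=np.linalg.lstsq(A,W[:,2],rcond=None)[0]
    cen=np.array(cv2.minAreaRect((P[:,:2]*1000).astype(np.float32))[0])-[px,py]
    t=np.radians(yaw); print('   top z',(k[2]*1000).round(1),'expect',z*1000,'tilt deg',np.degrees(np.hypot(k[0],k[1])).round(2),'offset in place',np.round([cen[0]*np.cos(t)+cen[1]*np.sin(t),-cen[0]*np.sin(t)+cen[1]*np.cos(t)],1))
```

```text
tin c [477.8  -6.5] size [38.8 37. ] yaw -0.8 n 288 z 27.0 mean [477.7  -6.1]
   top z 27.3 expect 27.0 tilt deg 0.8 offset in place [1.3 0.9]
box c [539.6 328.8] size [63.9 47.2] yaw -0.7 n 666 z 29.0 mean [538.6 329.6]
   top z 29.5 expect 29.0 tilt deg 0.12 offset in place [ 2.2 -1.1]
can c [ 505.6 -165.5] size [44.2 43.5] yaw 43.7 n 378 z 47.0 mean [ 505.7 -165.3]
   top z 47.2 expect 47.0 tilt deg 0.19 offset in place [2.  1.1]
case c [483.7 169.3] size [159.7  62.1] yaw -15.7 n 2321 z 41.0 mean [482.7 169.9]
   top z 41.3 expect 41.0 tilt deg 0.09 offset in place [1.  0.1]
```

All four are flat, at the expected heights and well inside their lips. Handing in.

```bash
python3 -c "
from bench import *
print(job_done()); print(observe()['t'])"
```

```text
the job is handed in; nothing more can be done
None
the job is handed in; nothing more can be done
```

The pile is taken apart and the job is handed in. I moved the tin to its well, the pill box to the dish, the canister to the coaster and the case lengthwise into the felt tray. They went in that order, one at a time. Each was lowered until the wrist felt it touch (15 N at most) before I let go.

- **Flat and in place:** in the last top-camera check, each thing's top was within 0.5 mm of the height expected from standing on its floor. Tilts were 0.8° or less, and the offsets from centre were 2.5 mm or less, well inside the lips.
- **Left alone:** the bowl and comb look unmoved in the pictures, though I did not measure them.
- **Gripper and time:** the gripper was clear of everything at about 34 s, when I handed in.
- **Disagreements:** the camera estimates differed by 1–2 mm, and the dish's angle by about 1.5°, within the stated calibration and the room in each place. No check failed.

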